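Tighten three spokes of a trolley wheel by quarter turns

ROBOT

A 6-joint arm with a two-finger parallel gripper is mounted at the origin on the work surface. World frame = base frame: x ahead of the robot, y to its left, z up, the work surface at z = 0. Lengths are in m, angles in degrees, forces in N, time in s.
With the tool pointing down it reaches from about 0.375 to 0.975 m from the base axis. Payload 3.8 kg.
Tool frame: the origin (TCP) lies at the very end of the fingers, on their centre line; the grasp point (between the pads) lies behind it (ctrl.grasp_offset is the z of the grasp point in the tool frame, in m); z points along the fingers, x is the direction in which the jaws open and shut, and the axes are right-handed (so a half turn about z gives the same grasp; the last joint's range is limited). The gripper opens to 88 mm and grips with 3 to 60 N. Pads are 18 mm wide; open, the fingers measure 123 mm over their backs; the gripper's body (75 mm by 187 mm) begins 45 mm behind the grasp point.
Start: joints at [-69.093, 15.12, 91.902, -0, 72.978, -2.114], TCP at [0.264, -0.621, 0.239] pointing down, gripper open.
Joint ranges: [-150.88, 150.88], [-54.13, 125.18], [17.81, 147.31], [-75.09, 255.09], [0, 152.58], [-146.25, 146.25]. Speed limits (degrees/s): [147.25, 147.25, 180, 180, 180, 180].

INTERFACE

Orientations are given as a 3x3 rotation matrix whose columns are the frame's x, y, z axes.
In Python, from rig import telemetry, viewer, order, trace, ctrl gives the robot as it stands.
- The arm moves only by the tool servo_tool, never from a script. Its argument "commands" is a list of rows, each an object of numbers: "jaw": the gripper command: -1 is shut, 1 is fully open, values between are in proportion; "tx", "ty", "tz": the shift along the tool's x, y, z in cm; "ax", "ay", "az": the turn, a rotation vector about the tool's x, y, z in rad. A call has 1 to 20 rows; each row shifts and turns the pose as measured when the row begins, along the tool's axes as they then stand; what a row does not reach is not made up. A row lasts 1/12 s, in which the tool goes at most 41.7 mm and 7.16 degrees, less where a joint would pass 70% of its speed; a pose out of reach is approached as far as the arm can. A call with a gripper value outside its range is refused whole. The fingers move at their own pace and stop on an object; the grip force is fixed at half the most. Time passes only in rows, so rows that do not move let the fingers close. It gives the time, the measured TCP pose, the force and the opening at its end, in the units of the state.
- telemetry.observe(): the state, without advancing time (a new reading comes with each control period).
- viewer.snapshot(name): name is "scene" or "top" or "wrist"; returns the picture (384x512x3 uint8, blue, green, red); there is no depth.
- viewer.camera_info(name): a dict with "vfov" (degrees; the focal length in pixels is half the picture's height over the tangent of half this angle, whatever the lens; pixels are square), "cx", "cy" (the principal point, pixels), "k1" (the pictures are not rectified: a ray, as slopes to the right and down, at radius r is drawn at 1 + k1 r^2 times it, then the intrinsics apply), "R" (3x3) and "t" (3): a world point X has camera coordinates R X + t. Camera axes: x right, y down, z forward; pixel columns grow to the right and rows downward; lengths in m; the calibration is good to about 2 mm. A picture is of the moment at which its call begins: read the wrist's pose just before it. camera_info takes no time and is no camera call; for the wrist camera it gives the pose at the moment of the call.
- order.finish_job(): hands the job in, once; it reports no verdict.
Trained networks look in the newest picture that a camera, given by its name, has taken for a name from the list of things; names that differ only in an ending like _2 or _b are one class to them, and where a whole thing is asked for, a point or a joint stands for the part that bears it (a point fixed in the world has none). Each returns a list of dicts, best first, with "p" (0 to 1); they miss things now and then, are a little off and sometimes report something else, mostly with a low value. They report only what shows in the picture. A call takes as long as a camera call. They do not tell look-alikes from the thing itself.
- trace(camera, thing): "mask" (384x512 bool, what is visible of it) and "at" ([column, row] in pixels, amid what is visible of it).
The state is a dict: "time_s": time; "joint_positions": joint angles; "joint_velocities": joint speeds; "effort": joint torques, N m; "tool_pos": TCP position; "orientation": TCP orientation; "wrist_force": force on the tool from outside, world axes, zero at the start; "ft_torque": the same for the moment, N m; "width": finger opening in m.
Only numpy, scipy, OpenCV 4.12 (cv2) and the standard library are available. Lean on these libraries where they do the work, as an engineer would, in place of code of your own. Each camera call takes 0.05 s, during which the arm holds its last target. There are 200 camera calls.

TASK

The wheel in the truing stand has three loose spokes, the ones whose square nipples are uppermost on the rim. Working in order around the rim, starting at the side where the dial gauge stands, turn each nipple clockwise (seen from outside the rim) until its slack is gone and it bites, so that the washer under it begins to turn with it, and then give it exactly one quarter turn more before going on to the next. Do not twist the wheel in its stand and leave everything else on the bench where it is.

Things in the scene. Friction and masses are not known exactly. Their poses are not given: they have to be found in the camera images.
- stand: Grey steel truing stand, fixed: base plate 150 x 200 x 12 mm (x, y), two uprights 34 mm wide and 168 mm high, 110 mm over their outsides in x. Origin: centre of the base's underside. x is parallel to the wheel's axle, y is across, along the wheel's plane (+y: robot's left), z up. The axle is 150 mm above the origin.
- wheel: Spoked wheel without tyre, upright in the stand: aluminium rim 210 mm outside diameter, 26 mm wide, 10 spokes every 36 degrees, each with a nipple standing 28 mm out from the rim. Origin: wheel centre; x along the axle; z points to the top nipple. A stiff clamp holds it (slips at 6 N m), up to 0.11 rad off upright. The seven other nipples are tight and do not turn.
- nipple_left_end (a point): Centre of the outer end face of the left nipple: brass square bar, 16 x 16 mm, 25 mm long, on the rim. z points outward along its turning axis; x, y are square to its flats and turn with it. Tighten clockwise seen from outside (negative about z). At its foot, 25 to 28 mm below this point, a 24 mm round washer, then the rim. Leans 30 to 43 degrees to the stand's +y.
- nipple_top_end (a point): Centre of the outer end face of the top nipple: brass square bar, 16 x 16 mm, 25 mm long, on the rim. z points outward along its turning axis; x, y are square to its flats and turn with it. Tighten clockwise seen from outside (negative about z). At its foot, 25 to 28 mm below this point, a 24 mm round washer, then the rim. Its axis is within 7 degrees of vertical.
- nipple_right_end (a point): Centre of the outer end face of the right nipple: brass square bar, 16 x 16 mm, 25 mm long, on the rim. z points outward along its turning axis; x, y are square to its flats and turn with it. Tighten clockwise seen from outside (negative about z). At its foot, 25 to 28 mm below this point, a 24 mm round washer, then the rim. Leans 30 to 43 degrees to the stand's -y.
- washer_left (a joint): Angle (rad) of the dark washer under the left nipple: 0 at first (its 5 mm tab, 23 mm out, points to the stand's +x), growing clockwise. Slack (0.2 to 1.0 rad) turns at 0.025 N m, the washer still; at the bite the torque climbs to 0.3 N m within 0.1 rad (spoke winds up), then the washer turns along with the nipple. It stays where left; let go, the nipple springs back 0.1 rad. Grip with 30 N or more.
- washer_top (a joint): The same for the top nipple's washer: 0 at the start, growing clockwise, same slack range, torques and behaviour as washer_left.
- washer_right (a joint): The same for the right nipple's washer: 0 at the start, growing clockwise, same slack range, torques and behaviour as washer_left.
- gauge: Loose dial gauge on a dark steel foot 50 x 45 x 40 mm with a thin post and a 44 mm round black dial with a white face, 125 mm high; it stands beside the wheel at the stand's +y or -y side, about 0.22 m from it, and marks the side to start from. Origin: centre of its underside.
- jar: Clear jar with steel cap, 60 mm diameter, 85 mm high, on the side of the wheel away from the gauge. To be left alone.
- screwdriver: Screwdriver lying behind and to the right of the stand. To be left alone.
- wrench: Wrench lying beyond the stand. To be left alone.
- tape: Roll of paper tape lying flat, 100 mm diameter, 36 mm high. To be left alone.
- oil: Grey oil can, 52 mm diameter, 120 mm high. To be left alone.
- carton: Small cardboard box 90 x 120 x 50 mm. To be left alone.
Not all that is in view belongs to the job. What is shaped like the gauge but blue or red is not meant.

How it is judged:
By the outcome, as a careful person would: the job done as asked, in the order asked, and still so for the second after the job is handed in, with the robot touching nothing.
It also fails if it takes over 67 s, if anything falls off the work surface, if the arm or the gripper's body presses on something with over 40 N, if the wrist force passes 120 N, or if a joint passes its speed limit or range.

## Working session

There is one attempt and no reset: what is moved stays moved. The work goes in short steps, Python scripts to look and compute and a tool call to move; the robot and the scene stay as the last step left them, time stands still between calls to the robot, and variables do not carry over. Pictures are saved under pics/ and viewed, about 8 in all and at most 12, crops included, and the job is handed in when it is done.

Besides the shell and the picture viewer there is one more tool, called by a JSON object that holds its "method" and its "body", one argument or row to a line. servo_tool: Moves the arm, as the interface text tells. Its arguments: {"type":"object","properties":{"commands":{"type":"array"}},"required":["commands"]}

```bash
ls; mkdir -p pics; python3 - <<'E'
from rig import telemetry, viewer, ctrl
import cv2,numpy as np
print(ctrl.grasp_offset, telemetry.observe())
a=viewer.snapshot("scene");b=viewer.snapshot("top")
cv2.imwrite("pics/a.png",a);cv2.imwrite("pics/b.png",b)
for n in("scene","top","wrist"):print(viewer.camera_info(n))
E
```

```text
pics
-0.0187 {'time_s': 0.0, 'joint_positions': array([-6.90939158e+01,  1.51684227e+01,  9.19793411e+01, -1.32475453e-03,
        7.29776362e+01, -2.11164939e+00]), 'joint_velocities': array([ 0.02960263, -0.10216508,  0.01311103,  0.09185197,  0.05310444,
       -0.03265604]), 'effort': array([-2.92133500e-04, -5.02110243e+01, -3.56877565e+01,  7.26838410e-02,
        2.93204945e-02, -1.53002802e-04]), 'tool_pos': array([ 0.26370563, -0.62059817,  0.23741469]), 'orientation': array([[ 3.91021390e-01, -9.20381242e-01, -8.01641340e-04],
       [-9.20378990e-01, -3.91022207e-01,  2.03666591e-03],
       [-2.18796866e-03, -5.85660859e-05, -9.99997605e-01]]), 'wrist_force': array([-0.26335209,  0.22117351,  0.09624516]), 'ft_torque': array([-0.05613236,  0.016344  ,  0.02975553]), 'width': 0.08848895237156706}
{'vfov': 50.87592217990077, 'cx': 257.1653521051388, 'cy': 191.25472746218202, 'k1': -0.03093887427329405, 'R': array([[ 0.60176532,  0.79858568,  0.01180712],
       [ 0.42218799, -0.3055164 , -0.85347351],
       [-0.67796445,  0.51857559, -0.52100246]]), 't': array([-0.36346557, -0.10507349,  1.7557436 ])}
{'vfov': 44.72031844996826, 'cx': 260.11664289289536, 'cy': 193.40233878071274, 'k1': -0.029178717842411057, 'R': array([[-0.08945392, -0.99599015, -0.00127177],
       [-0.97142089,  0.08752898, -0.22063572],
       [ 0.21986232, -0.01850131, -0.97535545]]), 't': array([0.04593557, 0.62212557, 1.39657302])}
{'vfov': 60.234554017981274, 'cx': 258.9216411379653, 'cy': 197.3070814983767, 'k1': -0.09420590418091801, 'R': array([[ 0.39083468, -0.92045931, -0.00170757],
       [-0.88415192, -0.37593287,  0.27739838],
       [-0.25597585, -0.10690716, -0.96075347]]), 't': array([-0.67431828, -0.03725867,  0.39098644])}
```

```bash
python3 - <<'E'
import cv2,numpy as np
a=cv2.imread("pics/a.png");b=cv2.imread("pics/b.png")
cv2.imwrite("pics/a2.png",cv2.resize(a,(800,600),interpolation=2));cv2.imwrite("pics/b2.png",cv2.resize(b,(800,600),interpolation=2))
E
```

```text
(no output)
```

View pics/a2.png

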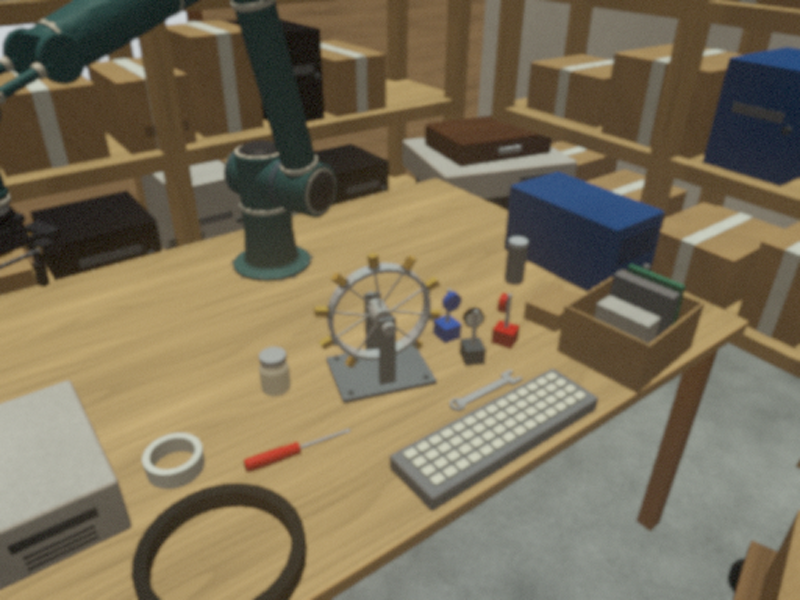

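View pics/b2.png

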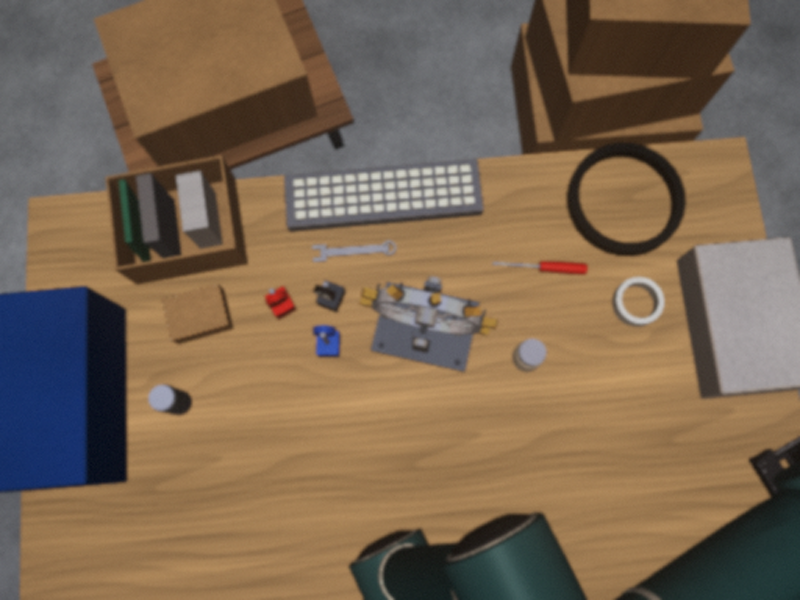

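```bash
cat > h.py <<'E'
import numpy as np, cv2
from rig import telemetry, viewer, trace, ctrl
from scipy.optimize import least_squares
from scipy.spatial.transform import Rotation as Ro
H=np.array
def proj(ci,X):
    c=H(X)@ci["R"].T+ci["t"]; s=c[...,:2]/c[...,2:]
    r2=(s**2).sum(-1,keepdims=True); f=192/np.tan(np.radians(ci["vfov"]/2))
    return s*(1+ci["k1"]*r2)*f+H([ci["cx"],ci["cy"]])
def wheel(p):           # p: stand x,y,yaw, wheel phi -> R (x axle), centre
    c,s=np.cos(p[2]),np.sin(p[2])
    return H([[c,-s,0],[s,c,0],[0,0,1]])@Ro.from_euler('x',p[3]).as_matrix(), H([p[0],p[1],.15])
def nip(p,k,r=.133):    # k=+1 left, 0 top, -1 right : point at radius r and outward axis
    R,c=wheel(p); a=k*np.radians(36); d=R@H([0,np.sin(a),np.cos(a)]); return c+r*d,d
E
python3 - <<'E'
from h import *
obs=[]
for cam in("scene","top"):
    viewer.snapshot(cam);ci=viewer.camera_info(cam)
    for n in("nipple_left_end","nipple_top_end","nipple_right_end","stand","wheel","gauge"):
        r=trace(cam,n)
        for q in r[:3]: print(cam,n,round(q["p"],2),np.round(q["at"],1),q["mask"].sum())
E
```

```text
scene nipple_left_end 0.53 [261.1 168.5] 55
scene nipple_top_end 0.43 [238.8 165. ] 61
scene nipple_top_end 0.22 [173.1 238.3] 543
scene nipple_right_end 0.64 [216.4 177.8] 62
scene nipple_right_end 0.38 [262.6 171.5] 53
scene stand 0.69 [241.2 221.3] 4052
scene wheel 0.63 [237.3 196.2] 1673
scene gauge 0.85 [323.7 210.4] 357
scene gauge 0.72 [301.3 219.4] 427
scene gauge 0.61 [287.9 206.5] 407
top nipple_left_end 0.63 [251.6 186.9] 35
top nipple_left_end 0.22 [415.9 184.3] 527
top nipple_top_end 0.51 [277.4 192.9] 51
top stand 0.64 [275.  205.7] 3245
top wheel 0.68 [252.6 188.1] 65
top wheel 0.62 [269.4 199.1] 1579
top wheel 0.4 [277.7 190.5] 95
top gauge 0.73 [208.5 216.5] 295
top gauge 0.63 [178.2 193.1] 285
```

```bash
python3 - <<'E'
from h import *
S,T=viewer.camera_info("scene"),viewer.camera_info("top")
d=[(S,1,(261.5,169)),(S,0,(238.8,166)),(S,-1,(216.4,177.8)),(T,1,(251.6,186.9)),(T,0,(277.4,192.2))]
f=lambda p:np.concatenate([proj(c,nip(p,k,.1195)[0])-H(u) for c,k,u in d])
for y0 in(-.15,.15):
  r=least_squares(f,[.6,0,y0,0],loss="soft_l1");p=r.x
  print(p,r.cost,np.round(f(p),1).tolist())
np.save("p.npy",p)
for k in(1,0,-1):print(k,nip(p,k), np.degrees(p[2]))
st=telemetry.observe();print(st["time_s"])
E
```

```text
[ 0.58130214 -0.04572797 -0.3448235   0.0656741 ] 0.37103564616101425 [0.2, -0.6, -0.0, 0.2, 0.0, -0.4, 0.3, 0.1, -0.0, -0.3]
[ 0.58130214 -0.04572797 -0.3448235   0.0656741 ] 0.37103564616102513 [0.2, -0.6, -0.0, 0.2, 0.0, -0.4, 0.3, 0.1, -0.0, -0.3]
1 (array([0.60528389, 0.02104134, 0.26249771]), array([0.1803139 , 0.50202486, 0.84584746])) -19.756930983112223
0 (array([ 0.57835168, -0.05394255,  0.28271328]), array([-0.0221839 , -0.06176378,  0.99784423])) -19.756930983112223
-1 (array([ 0.55254645, -0.12578875,  0.25223689]), array([-0.2162082 , -0.60196076,  0.76869842])) -19.756930983112223
0.8
```

```bash
cat >> h.py <<'E'
def pose(): s=telemetry.observe(); return s["orientation"],s["tool_pos"],s
def rows(R0,p0,R1,p1,N=None):
    """equal rows reaching (R1,p1): returns N, shift cm, turn rad"""
    w=Ro.from_matrix(R0.T@R1).as_rotvec(); dp=R0.T@(H(p1)-p0)
    if N is None: N=int(max(np.ceil(np.linalg.norm(dp)/.036),np.ceil(np.linalg.norm(w)/.115),1))
    M=sum(Ro.from_rotvec(w/N*i).as_matrix() for i in range(N))
    return N,np.round(np.linalg.solve(M,dp)*100,2).tolist(),np.round(w/N,4).tolist()
def tool(d,yaw):        # tool z=-d, x as near as possible to world heading yaw (deg)
    z=-H(d); x=H([np.cos(np.radians(yaw)),np.sin(np.radians(yaw)),0]); x-=z*(x@z); x/=np.linalg.norm(x)
    return np.stack([x,np.cross(z,x),z],1)
E
python3 - <<'E'
from h import *
p=np.load("p.npy");R0,p0,s=pose()
ci=viewer.camera_info("wrist");C=-ci["R"].T@ci["t"]
print("cam in tool",R0.T@(C-p0),"\n",R0.T@ci["R"].T)
e,d=nip(p,1)
R1=tool([0,0,1],20);W=H([.50,-.2,.42])
print(rows(R0,p0,R1,W)); 
R2=tool(d,75);print(rows(R1,W,R2,e+.07*d))
E
```

```text
cam in tool [ 0.00032279 -0.07248432 -0.14728932] 
 [[ 9.99999936e-01 -3.04015361e-04  1.90784085e-04]
 [ 2.39137026e-04  9.60730016e-01  2.77484736e-01]
 [-2.67651619e-04 -2.77484672e-01  9.60730027e-01]]
(15, [0.18, -3.54, -1.21], [0.0, -0.0, -0.1012])
(10, [2.94, -1.09, 0.23], [-0.0222, -0.0541, -0.0948])
```

{"method": "servo_tool", "body": {
  "commands": [
    {"jaw": 0,"tx": 0.18,"ty": -3.54,"tz": -1.21,"az": -0.1012},
    {"jaw": 0,"tx": 0.18,"ty": -3.54,"tz": -1.21,"az": -0.1012},
    {"jaw": 0,"tx": 0.18,"ty": -3.54,"tz": -1.21,"az": -0.1012},
    {"jaw": 0,"tx": 0.18,"ty": -3.54,"tz": -1.21,"az": -0.1012},
    {"jaw": 0,"tx": 0.18,"ty": -3.54,"tz": -1.21,"az": -0.1012},
    {"jaw": 0,"tx": 0.18,"ty": -3.54,"tz": -1.21,"az": -0.1012},
    {"jaw": 0,"tx": 0.18,"ty": -3.54,"tz": -1.21,"az": -0.1012},
    {"jaw": 0,"tx": 0.18,"ty": -3.54,"tz": -1.21,"az": -0.1012},
    {"jaw": 0,"tx": 0.18,"ty": -3.54,"tz": -1.21,"az": -0.1012},
    {"jaw": 0,"tx": 0.18,"ty": -3.54,"tz": -1.21,"az": -0.1012},
    {"jaw": 0,"tx": 0.18,"ty": -3.54,"tz": -1.21,"az": -0.1012},
    {"jaw": 0,"tx": 0.18,"ty": -3.54,"tz": -1.21,"az": -0.1012},
    {"jaw": 0,"tx": 0.18,"ty": -3.54,"tz": -1.21,"az": -0.1012},
    {"jaw": 0,"tx": 0.18,"ty": -3.54,"tz": -1.21,"az": -0.1012},
    {"jaw": 0,"tx": 0.18,"ty": -3.54,"tz": -1.21,"az": -0.1012}
  ]
}}

```text
$.commands[0]: bad value
```

```bash
python3 - <<'E'
from h import *
p=np.load("p.npy");R0,p0,s=pose()
e,d=nip(p,1)
print(p0,s["width"],s["joint_positions"],R0[:,0]);print(rows(R0,p0,tool(d,75),e+.07*d,11))
E
```

```text
[ 0.26398124 -0.62126988  0.23875776] 0.08850725052630755 [-6.90937228e+01  1.51184355e+01  9.18993140e+01  1.40434016e-03
  7.29768777e+01 -2.11412369e+00] [ 3.91052255e-01 -9.20368472e-01  9.45744063e-05]
(11, [3.36, -7.9, -2.6], [-0.0609, -0.0274, -0.2191])
```

{"method": "servo_tool", "body": {
  "commands": [
    {"jaw": 0,"tx": 0.2,"ty": -3.5,"tz": -1.2,"ax": 0,"ay": 0,"az": -0.101},
    {"jaw": 0,"tx": 0.2,"ty": -3.5,"tz": -1.2,"ax": 0,"ay": 0,"az": -0.101},
    {"jaw": 0,"tx": 0.2,"ty": -3.5,"tz": -1.2,"ax": 0,"ay": 0,"az": -0.101},
    {"jaw": 0,"tx": 0.2,"ty": -3.5,"tz": -1.2,"ax": 0,"ay": 0,"az": -0.101},
    {"jaw": 0,"tx": 0.2,"ty": -3.5,"tz": -1.2,"ax": 0,"ay": 0,"az": -0.101},
    {"jaw": 0,"tx": 0.2,"ty": -3.5,"tz": -1.2,"ax": 0,"ay": 0,"az": -0.101},
    {"jaw": 0,"tx": 0.2,"ty": -3.5,"tz": -1.2,"ax": 0,"ay": 0,"az": -0.101},
    {"jaw": 0,"tx": 0.2,"ty": -3.5,"tz": -1.2,"ax": 0,"ay": 0,"az": -0.101},
    {"jaw": 0,"tx": 0.2,"ty": -3.5,"tz": -1.2,"ax": 0,"ay": 0,"az": -0.101},
    {"jaw": 0,"tx": 0.2,"ty": -3.5,"tz": -1.2,"ax": 0,"ay": 0,"az": -0.101},
    {"jaw": 0,"tx": 0.2,"ty": -3.5,"tz": -1.2,"ax": 0,"ay": 0,"az": -0.101},
    {"jaw": 0,"tx": 0.2,"ty": -3.5,"tz": -1.2,"ax": 0,"ay": 0,"az": -0.101},
    {"jaw": 0,"tx": 0.2,"ty": -3.5,"tz": -1.2,"ax": 0,"ay": 0,"az": -0.101},
    {"jaw": 0,"tx": 0.2,"ty": -3.5,"tz": -1.2,"ax": 0,"ay": 0,"az": -0.101},
    {"jaw": 0,"tx": 0.2,"ty": -3.5,"tz": -1.2,"ax": 0,"ay": 0,"az": -0.101}
  ]
}}

```text
time_s: 2.05
tool_pos: [0.4962, -0.1916, 0.4203]
orientation: [[0.918, 0.397, -0.003], [0.397, -0.918, 0.006], [-0.001, -0.007, -1.0]]
wrist_force: [-0.5, 0.0, -0.4]
width: 0.0444
```

```bash
python3 - <<'E'
from h import *
p=np.load("p.npy");R0,p0,s=pose()
e,d=nip(p,1)
print(p0,s["width"],s["joint_positions"],R0[:,0]);print(rows(R0,p0,tool(d,75),e+.07*d))
E
```

```text
[ 0.49624172 -0.19157477  0.42033768] 0.04437212342835978 [-23.93621942  -3.71015849  93.78327211   0.22496427  90.22614265
 -47.34209209] [ 9.17710795e-01  3.97248628e-01 -6.51685080e-04]
(10, [2.93, -0.9, 0.25], [-0.0211, -0.0547, -0.0889])
```

{"method": "servo_tool", "body": {
  "commands": [
    {"jaw": 0,"tx": 2.93,"ty": -0.9,"tz": 0.25,"ax": -0.021,"ay": -0.055,"az": -0.089},
    {"jaw": 0,"tx": 2.93,"ty": -0.9,"tz": 0.25,"ax": -0.021,"ay": -0.055,"az": -0.089},
    {"jaw": 0,"tx": 2.93,"ty": -0.9,"tz": 0.25,"ax": -0.021,"ay": -0.055,"az": -0.089},
    {"jaw": 0,"tx": 2.93,"ty": -0.9,"tz": 0.25,"ax": -0.021,"ay": -0.055,"az": -0.089},
    {"jaw": 0,"tx": 2.93,"ty": -0.9,"tz": 0.25,"ax": -0.021,"ay": -0.055,"az": -0.089},
    {"jaw": 0,"tx": 2.93,"ty": -0.9,"tz": 0.25,"ax": -0.021,"ay": -0.055,"az": -0.089},
    {"jaw": 0,"tx": 2.93,"ty": -0.9,"tz": 0.25,"ax": -0.021,"ay": -0.055,"az": -0.089},
    {"jaw": 0,"tx": 2.93,"ty": -0.9,"tz": 0.25,"ax": -0.021,"ay": -0.055,"az": -0.089},
    {"jaw": 0,"tx": 2.93,"ty": -0.9,"tz": 0.25,"ax": -0.021,"ay": -0.055,"az": -0.089},
    {"jaw": 0,"tx": 2.93,"ty": -0.9,"tz": 0.25,"ax": -0.021,"ay": -0.055,"az": -0.089},
    {"jaw": 0,"tx": 0,"ty": 0,"tz": 0,"ax": 0,"ay": 0,"az": 0}
  ]
}}

```text
time_s: 2.97
tool_pos: [0.6181, 0.075, 0.328]
orientation: [[0.151, 0.977, -0.15], [0.82, -0.208, -0.533], [-0.552, -0.042, -0.833]]
wrist_force: [-0.3, 0.6, -2.1]
width: 0.0444
```

```bash
python3 - <<'E'
from h import *
p=np.load("p.npy");R0,p0,s=pose()
print(p0,s["joint_positions"],s["ft_torque"])
im=viewer.snapshot("wrist");ci=viewer.camera_info("wrist")
for k in(1,0):print(k,proj(ci,nip(p,k)[0]),proj(ci,nip(p,k,.108)[0]))
for q in trace("wrist","nipple_left_end"):print(q["p"],q["at"],q["mask"].sum(),cv2.minAreaRect(np.argwhere(q["mask"])[:,::-1].astype(np.float32)))
cv2.imwrite("pics/w1.png",cv2.resize(im,(800,600),interpolation=2))
E
```

```text
[0.61805879 0.07500593 0.3280191 ] [ 18.97101013  18.67211631  83.98671784 -27.30887363  97.16959858
 -58.36689097] [ 0.24934404 -0.21888324  0.00896454]
1 [250.02062716 201.81318961] [251.6453126  191.71721013]
0 [156.49653484 178.99641204] [180.46113246 175.09862896]
0.62 [284.6, 162.2] 21568 ((257.6319885253906, 162.15228271484375), (257.7718505859375, 130.88082885742188), 4.0856170654296875)
0.59 [247.4, 197.2] 696 ((245.0, 199.50001525878906), (26.162948608398438, 28.991378784179688), 45.0)
```

View pics/w1.png

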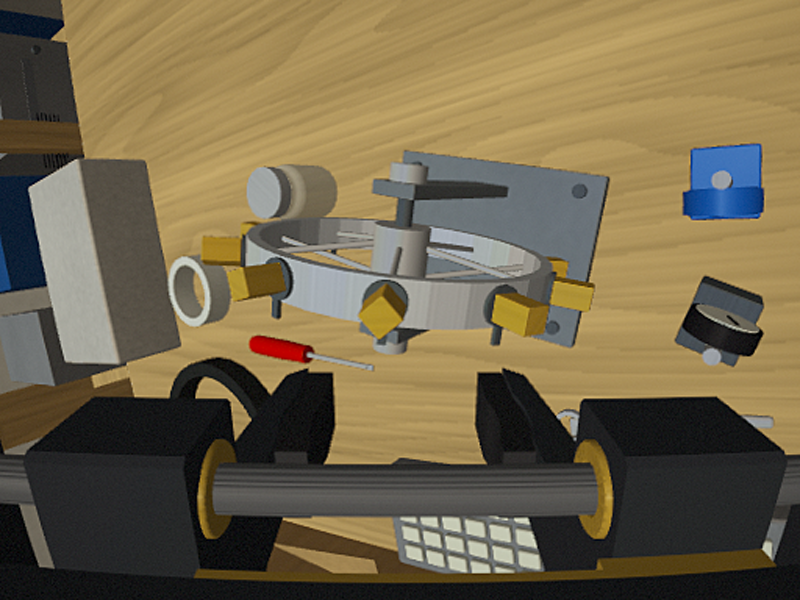

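```bash
cat >> h.py <<'E'
from scipy.optimize import minimize
def frame(p,k):         # nipple base frame: z=d, x=stand x (tab direction)
    R,_=wheel(p); e,d=nip(p,k); x=R[:,0]; return e,np.stack([x,np.cross(d,x),d],1)
def fit(k,a0s=np.radians([0,15,30,45,60,75]),save=None):
    """fit end position offset (m, in nipple frame x,y) and nipple angle (rad, ccw from stand x, mod 90)"""
    p=np.load("p.npy");im=viewer.snapshot("wrist");ci=viewer.camera_info("wrist")
    if save: cv2.imwrite(save,im)
    e,F=frame(p,k); hsv=cv2.cvtColor(im,cv2.COLOR_BGR2HSV)
    m=((hsv[...,1]>165)&(hsv[...,0]>12)&(hsv[...,0]<32)&(hsv[...,2]>60)).astype(np.uint8)
    c=proj(ci,e-.012*F[:,2]); n,lab,st,cen=cv2.connectedComponentsWithStats(m)
    i=min((i for i in range(1,n) if st[i,4]>150),key=lambda i:np.linalg.norm(cen[i]-c)); m=(lab==i)
    def poly(v):
        b=H([[sx*.008,sy*.008,0] for sx,sy in((1,1),(-1,1),(-1,-1),(1,-1))]); ca,sa=np.cos(v[2]),np.sin(v[2])
        b=b@H([[ca,sa,0],[-sa,ca,0],[0,0,1]]); b=np.vstack([b,b-[0,0,.025]])+[v[0],v[1],0]
        return cv2.convexHull(proj(ci,e+b@F.T).astype(np.float32))
    def cost(v):
        q=np.zeros(m.shape,np.float32); q4=np.round(poly(v)*16).astype(np.int32)
        cv2.fillPoly(z:=np.zeros(m.shape,np.uint8),[q4],255,cv2.LINE_AA,4)
        return np.abs(z/255.-m).sum()/m.sum()
    best=min((minimize(cost,[0,0,a],method="Nelder-Mead",options=dict(initial_simplex=[[0,0,a],[.005,0,a],[0,.005,a],[.002,.002,a+.15]],xatol=1e-5,fatol=1e-4)) for a in a0s),key=lambda r:r.fun)
    v=best.x; print("fit",np.round(v[:2]*1e3,2),"mm, ang deg mod90",round(np.degrees(v[2])%90,1),"cost",round(best.fun,3),"px",m.sum(),cen[i],c)
    return e+F@H([v[0],v[1],0]),F,v[2],ci,im
def grip(e,F,a,q,depth):   # tool pose for gripping: tool x at nipple angle a+q*90deg
    t=a+q*np.pi/2; x=F@H([np.cos(t),np.sin(t),0]); z=-F[:,2]
    return np.stack([x,np.cross(z,x),z],1), e-depth*F[:,2]
E
python3 - <<'E'
from h import *
e,F,a,ci,im=fit(1);R0,p0,s=pose()
np.savez("n1.npz",e=e,F=F,a=a)
for q in range(4):
    for dep in(-.05,.02):
        R1,p1=grip(e,F,a,q,dep); print(q,dep,rows(R0,p0,R1,p1))
E
```

```text
fit [ 1.58 -3.5 ] mm, ang deg mod90 58.4 cost 0.192 px 621 [252.0821256  195.38164251] [257.14690523 193.53153581]
0 -0.05 (6, [-0.11, 0.07, 0.63], [0.0077, 0.0017, 0.1124])
0 0.02 (6, [-0.1, 0.04, 1.8], [0.0077, 0.0017, 0.1124])
1 -0.05 (8, [-0.1, -0.01, 0.48], [0.0032, 0.0051, -0.112])
1 0.02 (8, [-0.08, -0.03, 1.35], [0.0032, 0.0051, -0.112])
2 -0.05 (22, [-0.03, -0.04, 0.17], [-0.0006, 0.0027, -0.1121])
2 0.02 (22, [-0.02, -0.04, 0.49], [-0.0006, 0.0027, -0.1121])
3 -0.05 (20, [-0.01, 0.05, 0.19], [0.0024, -0.0016, 0.1122])
3 0.02 (20, [-0.01, 0.04, 0.54], [0.0024, -0.0016, 0.1122])
```

{"method": "servo_tool", "body": {
  "commands": [
    {"jaw": 0,"tx": -0.1,"ty": -0.02,"tz": 0.6,"ax": 0.003,"ay": 0.005,"az": -0.112},
    {"jaw": 0,"tx": -0.1,"ty": -0.02,"tz": 0.6,"ax": 0.003,"ay": 0.005,"az": -0.112},
    {"jaw": 0,"tx": -0.1,"ty": -0.02,"tz": 0.6,"ax": 0.003,"ay": 0.005,"az": -0.112},
    {"jaw": 0,"tx": -0.1,"ty": -0.02,"tz": 0.6,"ax": 0.003,"ay": 0.005,"az": -0.112},
    {"jaw": 0,"tx": -0.1,"ty": -0.02,"tz": 0.6,"ax": 0.003,"ay": 0.005,"az": -0.112},
    {"jaw": 0,"tx": -0.1,"ty": -0.02,"tz": 0.6,"ax": 0.003,"ay": 0.005,"az": -0.112},
    {"jaw": 0,"tx": -0.1,"ty": -0.02,"tz": 0.6,"ax": 0.003,"ay": 0.005,"az": -0.112},
    {"jaw": 0,"tx": -0.1,"ty": -0.02,"tz": 0.6,"ax": 0.003,"ay": 0.005,"az": -0.112},
    {"jaw": 0,"tx": 0,"ty": 0,"tz": 0,"ax": 0,"ay": 0,"az": 0},
    {"jaw": 0,"tx": 0,"ty": 0,"tz": 0,"ax": 0,"ay": 0,"az": 0}
  ]
}}

```text
time_s: 3.95
tool_pos: [0.6184, 0.0159, 0.3207]
orientation: [[-0.644, 0.748, -0.163], [0.711, 0.506, -0.488], [-0.283, -0.43, -0.857]]
wrist_force: [-0.2, 0.6, -0.0]
width: 0.0445
```

```bash
python3 - <<'E'
from h import *
e,F,a,ci,im=fit(1);R0,p0,s=pose();print(s["joint_positions"],s["time_s"])
np.savez("n1.npz",e=e,F=F,a=a)
b=H([[sx*.008,sy*.008,0] for sx,sy in((1,1),(-1,1),(-1,-1),(1,-1))]);ca,sa=np.cos(a),np.sin(a)
b=b@H([[ca,sa,0],[-sa,ca,0],[0,0,1]])
im=cv2.resize(im,None,fx=4,fy=4,interpolation=2)
for z in(0,.025):cv2.polylines(im,[np.round((proj(ci,e+(b-[0,0,z])@F.T)+.5)*4).astype(np.int32)],True,(255,0,255),1)
u=(proj(ci,e)*4).astype(int);cv2.imwrite("pics/w2.png",im[max(u[1]-280,0):u[1]+280,u[0]-350:u[0]+350])
for q in (1,):
    for dep in(-.03,.02):
        R1,p1=grip(e,F,a,q,dep); print(q,dep,rows(R0,p0,R1,p1))
E
```

```text
fit [ 0.06 -0.52] mm, ang deg mod90 57.8 cost 0.444 px 720 [300.84166667 234.64444444] [302.64854016 237.15502418]
[  13.0838819    16.61539475   86.48716524  -26.12734569   93.86907985
 -112.98516981] 4.0
1 -0.03 (2, [1.43, 0.92, 0.98], [0.0125, -0.0005, 0.0001])
1 0.02 (3, [0.95, 0.59, 2.32], [0.0083, -0.0003, 0.0001])
```

View pics/w2.png

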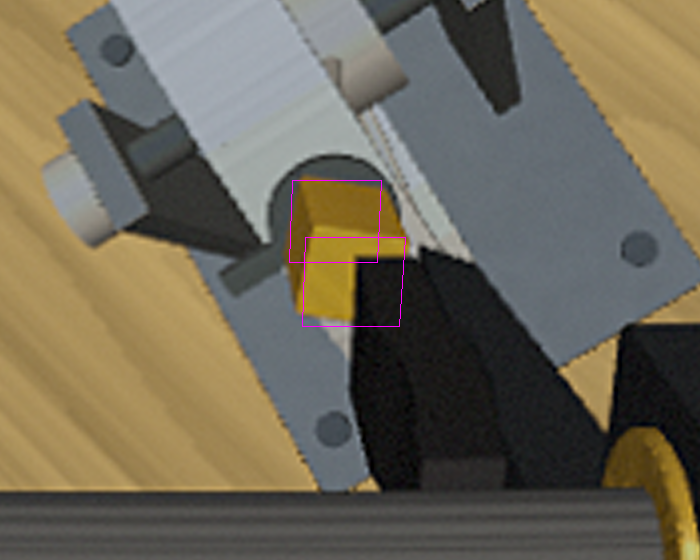

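{"method": "servo_tool", "body": {
  "commands": [
    {"jaw": 0,"tx": 1.43,"ty": 0.92,"tz": 0.4,"ax": 0.012,"ay": 0,"az": 0},
    {"jaw": 0,"tx": 1.43,"ty": 0.92,"tz": 0.4,"ax": 0.012,"ay": 0,"az": 0},
    {"jaw": 0,"tx": 0,"ty": 0,"tz": 0,"ax": 0,"ay": 0,"az": 0}
  ]
}}

```text
time_s: 4.25
tool_pos: [0.6141, 0.0392, 0.3028]
orientation: [[-0.63, 0.756, -0.176], [0.72, 0.484, -0.498], [-0.292, -0.441, -0.849]]
wrist_force: [-0.9, 0.1, -0.9]
width: 0.0442
```

```bash
python3 - <<'E'
from h import *
R0,p0,s=pose();print(p0,s["joint_velocities"].round(1))
e,F,a,ci,im=fit(1);R0,p0,s=pose();print(p0,s["joint_positions"],s["time_s"])
np.savez("n1.npz",e=e,F=F,a=a)
for q in (1,):
    for dep in(-.03,.02):
        R1,p1=grip(e,F,a,q,dep); print(q,dep,rows(R0,p0,R1,p1),p1)
E
```

```text
[0.61405396 0.03922358 0.30280759] [-1.9 -1.9 -1.6 -1.9  0.6  0.1]
fit [ 0.73 -2.63] mm, ang deg mod90 54.0 cost 0.156 px 848 [266.65330189 217.79481132] [269.36713176 219.0253289 ]
[0.61465244 0.03824738 0.30433848] [  15.13520106   17.9454997    86.82567187  -25.94114814   94.14028969
 -109.42786862] 4.3
1 -0.03 (1, [0.37, 0.14, 1.57], [0.0074, 0.0007, 0.0473]) [0.61062855 0.03375735 0.28927858]
1 0.02 (2, [0.19, 0.06, 3.29], [0.0037, 0.0003, 0.0237]) [0.60161285 0.00865611 0.24698621]
```

```bash
sed -i 's/\[v\[0\],v\[1\],0\]$/[v[0],v[1],v[3]]/; s/F@H(\[v\[0\],v\[1\],0\])/F@H([v[0],v[1],v[3]])/; s/\[0,0,a\],method/[0,0,a,0],method/; s/initial_simplex=.*xatol/initial_simplex=[[0,0,a,0],[.005,0,a,0],[0,.005,a,0],[.002,.002,a+.15,0],[0,0,a,.003]],xatol/; s/v\[:2\]\*1e3/v[[0,1,3]]*1e3/' h.py
cat >> h.py <<'E'
def overlay(e,F,a,ci,im,name,fx=4):
    b=H([[sx*.008,sy*.008,0] for sx,sy in((1,1),(-1,1),(-1,-1),(1,-1))]);ca,sa=np.cos(a),np.sin(a)
    b=b@H([[ca,sa,0],[-sa,ca,0],[0,0,1]]); im=cv2.resize(im,None,fx=fx,fy=fx,interpolation=2)
    for z in(0,.025):cv2.polylines(im,[np.round((proj(ci,e+(b-[0,0,z])@F.T)+.5)*fx).astype(np.int32)],True,(255,0,255),1)
    u=(proj(ci,e)*fx).astype(int);cv2.imwrite(name,im[max(u[1]-280,0):u[1]+280,max(u[0]-350,0):u[0]+350])
E
python3 - <<'E'
from h import *
e,F,a,ci,im=fit(1);R0,p0,s=pose()
np.savez("n1.npz",e=e,F=F,a=a); overlay(e,F,a,ci,im,"pics/w3.png")
for dep in(-.03,.02):
        R1,p1=grip(e,F,a,1,dep); print(dep,rows(R0,p0,R1,p1),p1)
E
```

```text
fit [  2.71   2.79 -13.41] mm, ang deg mod90 48.4 cost 0.064 px 852 [269.09389671 218.33802817] [270.41915327 219.05597399]
-0.03 (2, [0.3, 0.35, 1.48], [0.0041, 0.0005, 0.0728]) [0.61162323 0.03067566 0.27504418]
0.02 (3, [0.2, 0.22, 2.65], [0.0027, 0.0003, 0.0485]) [0.60260754 0.00557442 0.23275181]
```

View pics/w3.png

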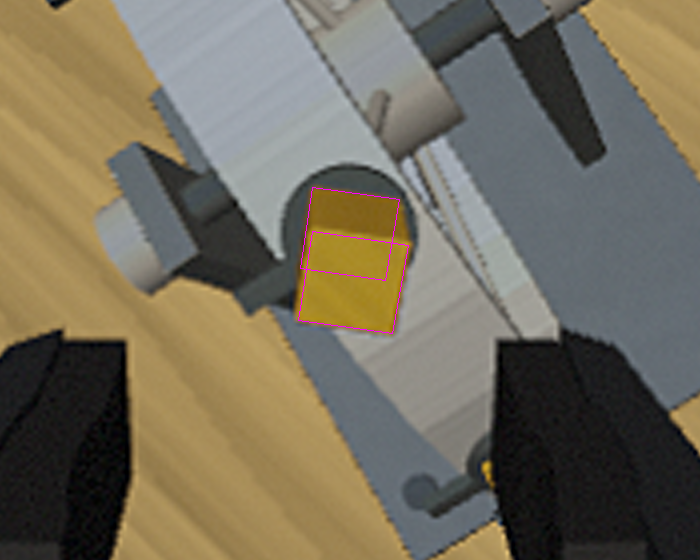

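```bash
sed -i 's/im=viewer.snapshot("wrist");ci=viewer.camera_info("wrist")/ci=viewer.camera_info("wrist");im=viewer.snapshot("wrist")/' h.py
python3 - <<'E'
from h import *
e,F,a,ci,im=fit(1);R0,p0,s=pose()
C=-ci["R"].T@ci["t"];print("cam in tool",R0.T@(C-p0),p0,s["joint_velocities"].round(2))
S,T=viewer.camera_info("scene"),viewer.camera_info("top")
d=[(S,1,(261.5,169)),(S,0,(238.8,166)),(S,-1,(216.4,177.8)),(T,1,(251.6,186.9)),(T,0,(277.4,192.2))]
def f(p):
    o=[]
    for c,k,u in d: o.append(proj(c,nip(p,k,.1195+p[5])[0]+[0,0,p[4]])-H(u))
    return np.concatenate(o+[[p[5]/.001]])
r=least_squares(f,[.58,0,-.3,0,0,0],x_scale=.01);print(r.x,r.cost,np.round(f(r.x),1))
pp=np.load("p.npy")
for c,n in((S,"scene"),(T,"top")):
    print(n,[proj(c,nip(pp,k,.133)[0]).round(1).tolist() for k in(1,0,-1)],[proj(c,nip(pp,k,.108)[0]).round(1).tolist() for k in(1,0,-1)], proj(c,H([pp[0],pp[1],.15])))
E
```

```text
fit [  3.32   5.72 -20.63] mm, ang deg mod90 46.3 cost 0.048 px 847 [270.21959858 218.27390791] [270.41915327 219.05597399]
cam in tool [-0.00072457 -0.07124799 -0.14711665] [0.6150968  0.03775687 0.30533266] [-0.1  -0.28 -0.21  0.1  -0.1  -0.27]
[ 5.81014574e-01 -4.52863824e-02 -3.53012739e-01  6.74188893e-02
 -1.21723986e-03  5.30526605e-05] 0.23629913192408364 [ 0.2 -0.3 -0.   0.4  0.  -0.2  0.3  0.1 -0.1 -0.   0.1]
scene [[264.0, 164.8], [238.4, 162.1], [213.4, 174.7]] [[259.7, 171.5], [239.1, 169.5], [219.0, 179.6]] [241.65632374 199.67969832]
top [[249.3, 185.4], [277.9, 190.9], [304.6, 200.3]] [[254.1, 188.4], [277.0, 192.8], [298.4, 200.3]] [273.41529781 200.2865054 ]
```

```bash
sed -i 's/\[v\[0\],v\[1\],v\[3\]\]$/[v[0],v[1],0]/; s/F@H(\[v\[0\],v\[1\],v\[3\]\])/F@H([v[0],v[1],0])/; s/\[sx\*.008,sy\*.008,0\] for sx,sy in((1,1),(-1,1),(-1,-1),(1,-1))\]); ca/[sx*(.008+v[3]),sy*(.008+v[3]),0] for sx,sy in((1,1),(-1,1),(-1,-1),(1,-1))]); ca/; s/,a,.003\]/,a,-.001]/' h.py
python3 - <<'E'
from h import *
e,F,a,ci,im=fit(1);R0,p0,s=pose();np.savez("n1.npz",e=e,F=F,a=a)
print("depth",(ci["R"]@e+ci["t"]))
print(proj(ci,e),proj(ci,e-.025*F[:,2]))
for dep in(-.03,.02):
        R1,p1=grip(e,F,a,1,dep); print(dep,rows(R0,p0,R1,p1),p1)
overlay(e,F,a,ci,im,"pics/w4.png")
E
```

```text
fit [-0.43 -1.29 -0.89] mm, ang deg mod90 47.1 cost 0.058 px 843 [270.6346382  218.34519573] [270.80842043 219.0640237 ]
depth [0.00747467 0.01653561 0.2064376 ]
[270.89726905 223.79979877] [269.72135533 210.76754728]
-0.03 (2, [0.33, 0.1, 0.82], [0.0044, 0.0003, 0.0837]) [0.60991794 0.03522026 0.2885618 ]
0.02 (2, [0.33, 0.08, 3.32], [0.0044, 0.0003, 0.0837]) [0.60090224 0.01011902 0.24626943]
```

{"method": "servo_tool", "body": {
  "commands": [
    {"jaw": 0,"tx": 0.33,"ty": 0.1,"tz": 0.8,"ax": 0.004,"ay": 0,"az": 0.084},
    {"jaw": 0,"tx": 0.33,"ty": 0.1,"tz": 0.8,"ax": 0.004,"ay": 0,"az": 0.084},
    {"jaw": 0,"tx": 0,"ty": 0,"tz": 0,"ax": 0,"ay": 0,"az": 0},
    {"jaw": 0,"tx": 0,"ty": 0,"tz": 0,"ax": 0,"ay": 0,"az": 0}
  ]
}}

```text
time_s: 4.78
tool_pos: [0.6116, 0.0337, 0.2928]
orientation: [[-0.485, 0.857, -0.174], [0.793, 0.347, -0.501], [-0.369, -0.382, -0.847]]
wrist_force: [-1.2, -0.4, -0.1]
width: 0.0441
```

```bash
cat > s.py <<'E'
import sys
from h import *
k=sys.argv[1];n=np.load(f"n{k}.npz");q=int(sys.argv[2]);R0,p0,s=pose()
for dep in map(float,sys.argv[3:]):
    R1,p1=grip(n["e"],n["F"],n["a"],q,dep);print(dep,rows(R0,p0,R1,p1))
print(s["time_s"],"tz",round(float(s["ft_torque"]@R0[:,2]),3),"j6",s["joint_positions"][5],"w",s["width"],s["wrist_force"].round(1))
E
python3 s.py 1 1 -.03 .02
```

```text
-0.03 (1, [0.36, 0.08, 0.31], [0.006, 0.0019, -0.0119])
0.02 (2, [0.18, 0.03, 2.66], [0.003, 0.001, -0.0059])
4.7833 tz 0.049 j6 -98.79959767366809 w 0.044121355683575364 [-1.2 -0.4 -0.1]
```

{"method": "servo_tool", "body": {
  "commands": [
    {"jaw": 0,"tx": 0.36,"ty": 0.07,"tz": 0.5,"ax": 0.006,"ay": 0.002,"az": -0.012},
    {"jaw": 0,"tx": 0.1,"ty": 0,"tz": 1.5,"ax": 0,"ay": 0,"az": 0},
    {"jaw": 0,"tx": 0,"ty": 0,"tz": 1.2,"ax": 0,"ay": 0,"az": 0},
    {"jaw": 0,"tx": 0,"ty": 0,"tz": 0,"ax": 0,"ay": 0,"az": 0}
  ]
}}

```text
time_s: 5.12
tool_pos: [0.6055, 0.0209, 0.2654]
orientation: [[-0.5, 0.848, -0.176], [0.787, 0.36, -0.501], [-0.361, -0.389, -0.847]]
wrist_force: [-0.2, 0.3, 0.0]
width: 0.0441
```

```bash
python3 s.py 1 1 -.03 .02
```

```text
-0.03 (1, [0.07, -0.01, -2.76], [0.0043, 0.0005, 0.0054])
0.02 (1, [0.07, -0.03, 2.24], [0.0043, 0.0005, 0.0054])
5.1167 tz 0.015 j6 -99.28704075044222 w 0.04409830818688288 [-0.2  0.3  0. ]
```

{"method": "servo_tool", "body": {
  "commands": [
    {"jaw": 0,"tx": 0.07,"ty": -0.02,"tz": 1.2,"ax": 0.004,"ay": 0,"az": 0.005},
    {"jaw": 0,"tx": 0,"ty": 0,"tz": 1.1,"ax": 0,"ay": 0,"az": 0},
    {"jaw": 0,"tx": 0,"ty": 0,"tz": 0.3,"ax": 0,"ay": 0,"az": 0},
    {"jaw": -1,"tx": 0,"ty": 0,"tz": 0,"ax": 0,"ay": 0,"az": 0},
    {"jaw": -1,"tx": 0,"ty": 0,"tz": 0,"ax": 0,"ay": 0,"az": 0},
    {"jaw": -1,"tx": 0,"ty": 0,"tz": 0,"ax": 0,"ay": 0,"az": 0}
  ]
}}

```text
time_s: 5.62
tool_pos: [0.5995, 0.0067, 0.2409]
orientation: [[-0.497, 0.849, -0.182], [0.789, 0.354, -0.502], [-0.362, -0.393, -0.846]]
wrist_force: [0.1, 1.1, 1.7]
width: 0.0261
```

```bash
python3 s.py 1 1 .02
```

```text
0.02 (1, [0.0, 0.02, -0.65], [-0.0013, -0.0004, 0.0017])
5.6167 tz 0.098 j6 -98.75445595980278 w 0.026104098236401873 [0.1 1.1 1.7]
```

{"method": "servo_tool", "body": {
  "commands": [
    {"jaw": -1,"tx": 0,"ty": 0,"tz": -0.4,"ax": 0,"ay": 0,"az": 0},
    {"jaw": -1,"tx": 0,"ty": 0,"tz": 0,"ax": 0,"ay": 0,"az": 0},
    {"jaw": -1,"tx": 0,"ty": 0,"tz": 0,"ax": 0,"ay": 0,"az": 0},
    {"jaw": -1,"tx": 0,"ty": 0,"tz": 0,"ax": 0,"ay": 0,"az": 0}
  ]
}}

```text
time_s: 5.95
tool_pos: [0.5991, 0.0079, 0.2413]
orientation: [[-0.498, 0.847, -0.186], [0.789, 0.354, -0.503], [-0.36, -0.397, -0.844]]
wrist_force: [-0.5, -1.1, -3.4]
width: 0.0208
```

```bash
python3 s.py 1 1 .02
```

```text
0.02 (1, [-0.09, 0.03, -0.57], [-0.0058, -0.0011, 0.0039])
5.95 tz 0.077 j6 -98.80626853587201 w 0.020819333734912727 [-0.5 -1.1 -3.4]
```

{"method": "servo_tool", "body": {
  "commands": [
    {"jaw": -1,"tx": 0,"ty": 0,"tz": 0,"ax": 0,"ay": 0,"az": 0},
    {"jaw": -1,"tx": 0,"ty": 0,"tz": 0,"ax": 0,"ay": 0,"az": 0}
  ]
}}

```text
time_s: 6.12
tool_pos: [0.5992, 0.0079, 0.2413]
orientation: [[-0.498, 0.847, -0.186], [0.788, 0.354, -0.503], [-0.36, -0.397, -0.844]]
wrist_force: [-0.8, -2.7, -3.8]
width: 0.0206
```

```bash
python3 - <<'E'
from h import *
ci=viewer.camera_info("wrist");im=viewer.snapshot("wrist")
cv2.imwrite("pics/w5.png",cv2.resize(im[120:312,130:386],(800,600),interpolation=2))
E
python3 s.py 1 1 .02
```

```text
0.02 (1, [-0.1, 0.03, -0.56], [-0.0059, -0.0011, 0.004])
6.1667 tz 0.059 j6 -98.80568501044175 w 0.021157514750958544 [ 0.6 -2.3 -3.5]
```

View pics/w5.png

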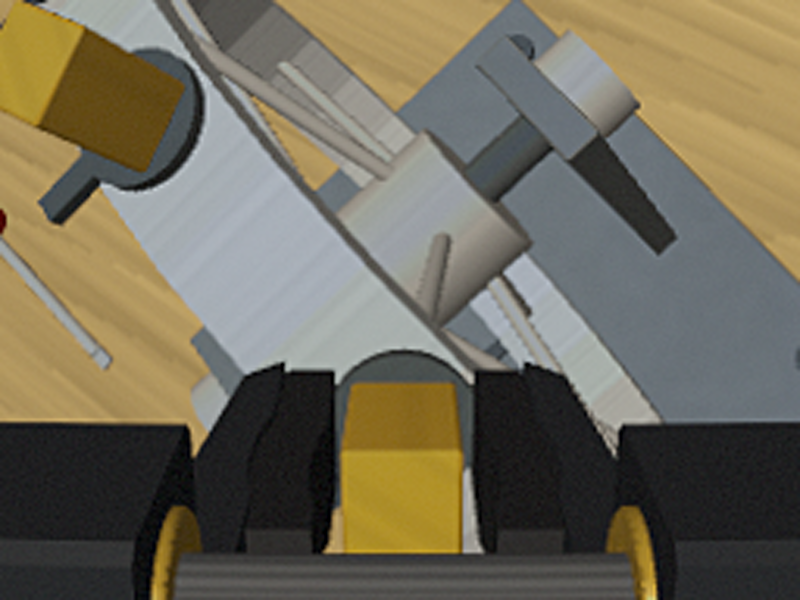

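{"method": "servo_tool", "body": {
  "commands": [
    {"jaw": -1,"tx": 0,"ty": 0,"tz": -0.3,"ax": 0,"ay": 0,"az": 0},
    {"jaw": -1,"tx": 0,"ty": 0,"tz": -0.3,"ax": 0,"ay": 0,"az": 0},
    {"jaw": -1,"tx": 0,"ty": 0,"tz": 0,"ax": 0,"ay": 0,"az": 0}
  ]
}}

```text
time_s: 6.42
tool_pos: [0.5991, 0.0079, 0.2411]
orientation: [[-0.501, 0.844, -0.19], [0.787, 0.352, -0.507], [-0.361, -0.403, -0.841]]
wrist_force: [1.6, 3.3, 4.5]
width: 0.0209
```

```bash
python3 s.py 1 1 .02
```

```text
0.02 (1, [-0.1, 0.02, -0.58], [-0.0119, 0.0004, 0.0064])
6.4167 tz 0.035 j6 -98.86686393402309 w 0.020925075244327886 [1.6 3.3 4.5]
```

{"method": "servo_tool", "body": {
  "commands": [
    {"jaw": -0.2,"tx": 0,"ty": 0,"tz": 0,"ax": 0,"ay": 0,"az": 0},
    {"jaw": -0.2,"tx": 0,"ty": 0,"tz": 0,"ax": 0,"ay": 0,"az": 0},
    {"jaw": -0.2,"tx": 0,"ty": 0,"tz": -0.6,"ax": 0,"ay": 0,"az": 0},
    {"jaw": -0.2,"tx": -0.1,"ty": 0,"tz": -0.2,"ax": 0,"ay": 0,"az": 0}
  ]
}}

```text
time_s: 6.75
tool_pos: [0.6019, 0.0124, 0.2508]
orientation: [[-0.5, 0.845, -0.188], [0.787, 0.353, -0.506], [-0.361, -0.401, -0.842]]
wrist_force: [0.0, -0.4, 0.2]
width: 0.0351
```

```bash
python3 s.py 1 1 .02
```

```text
0.02 (1, [0.04, 0.02, 0.52], [-0.0094, 0.0004, 0.0054])
6.75 tz 0.036 j6 -99.04112916247753 w 0.03506240416473663 [ 0.  -0.4  0.2]
```

{"method": "servo_tool", "body": {
  "commands": [
    {"jaw": -0.2,"tx": 0.04,"ty": 0.02,"tz": 0.35,"ax": -0.009,"ay": 0,"az": 0.005},
    {"jaw": -1,"tx": 0,"ty": 0,"tz": 0.0,"ax": 0,"ay": 0,"az": 0},
    {"jaw": -1,"tx": 0,"ty": 0,"tz": 0,"ax": 0,"ay": 0,"az": 0},
    {"jaw": -1,"tx": 0,"ty": 0,"tz": 0,"ax": 0,"ay": 0,"az": 0},
    {"jaw": -1,"tx": 0,"ty": 0,"tz": 0,"ax": 0,"ay": 0,"az": 0}
  ]
}}

```text
time_s: 7.17
tool_pos: [0.6021, 0.0132, 0.2501]
orientation: [[-0.494, 0.851, -0.175], [0.79, 0.356, -0.499], [-0.363, -0.385, -0.848]]
wrist_force: [-0.4, 1.2, -1.6]
width: 0.0156
```

```bash
python3 s.py 1 1 .02
```

```text
0.02 (1, [-0.04, -0.06, 0.5], [0.0061, -0.0007, -0.0009])
7.1667 tz 0.061 j6 -98.71027176909894 w 0.015599965880011293 [-0.4  1.2 -1.6]
```

{"method": "servo_tool", "body": {
  "commands": [
    {"jaw": -1,"tx": 0,"ty": 0,"tz": 0,"ax": 0,"ay": 0,"az": 0.05},
    {"jaw": -1,"tx": 0,"ty": 0,"tz": 0,"ax": 0,"ay": 0,"az": 0.05},
    {"jaw": -1,"tx": 0,"ty": 0,"tz": 0,"ax": 0,"ay": 0,"az": 0.05}
  ]
}}

```text
time_s: 7.42
tool_pos: [0.6021, 0.0133, 0.2501]
orientation: [[-0.358, 0.917, -0.175], [0.835, 0.23, -0.5], [-0.418, -0.325, -0.848]]
wrist_force: [-0.5, 1.1, -0.2]
width: 0.0159
```

```bash
cat > t.py <<'E'
import sys
from h import *
n=np.load(f"n{sys.argv[1]}.npz");R0,p0,s=pose();x=n["F"].T@R0[:,0];F=n["F"]
w=Ro.from_matrix(np.stack([x,[0,0,0],[0,0,0]],1)) if 0 else 0
l=F.T@(p0-n["e"])*1e3; z=R0.T@-F[:,2]
print("cw angle",round(-np.arctan2(x[1],x[0]),4),"torque tz",round(float(s["ft_torque"]@R0[:,2]),3),"tcp in nipple mm",l.round(1),"tilt",z[:2].round(3),"w",round(s["width"]*1e3,1),"F",s["wrist_force"].round(1),"j6",round(s["joint_positions"][5],1),s["time_s"])
# lateral correction in tool cm
c=R0.T@F@H([-l[0],-l[1],0])/10; print("corr tx,ty",c[:2].round(2),"ax,ay",(-z[1]).round(3),z[0].round(3))
E
python3 t.py 1
```

```text
cw angle -2.2379 torque tz -0.02 tcp in nipple mm [  0.    0.8 -14.9] tilt [-0.001 -0.006] w 15.9 F [-0.5  1.1 -0.2] j6 -89.8 7.4167
corr tx,ty [-0.06 -0.05] ax,ay 0.006 -0.001
```

{"method": "servo_tool", "body": {
  "commands": [
    {"jaw": -1,"tx": 0,"ty": 0,"tz": 0,"ax": 0,"ay": 0,"az": 0.05},
    {"jaw": -1,"tx": 0,"ty": 0,"tz": 0,"ax": 0,"ay": 0,"az": 0.05},
    {"jaw": -1,"tx": 0,"ty": 0,"tz": 0,"ax": 0,"ay": 0,"az": 0.05}
  ]
}}

```text
time_s: 7.67
tool_pos: [0.6021, 0.0132, 0.2502]
orientation: [[-0.209, 0.962, -0.175], [0.86, 0.096, -0.5], [-0.465, -0.255, -0.848]]
wrist_force: [0.7, 1.1, 0.2]
width: 0.0155
```

```bash
python3 t.py 1
```

```text
cw angle -2.0804 torque tz 0.034 tcp in nipple mm [  0.1   0.7 -15. ] tilt [-0.001 -0.006] w 15.5 F [0.7 1.1 0.2] j6 -80.8 7.6667
corr tx,ty [-0.05 -0.04] ax,ay 0.006 -0.001
```

{"method": "servo_tool", "body": {
  "commands": [
    {"jaw": -1,"tx": 0,"ty": 0,"tz": 0,"ax": 0,"ay": 0,"az": 0.05},
    {"jaw": -1,"tx": 0,"ty": 0,"tz": 0,"ax": 0,"ay": 0,"az": 0.05},
    {"jaw": -1,"tx": 0,"ty": 0,"tz": 0,"ax": 0,"ay": 0,"az": 0.05}
  ]
}}

```text
time_s: 7.92
tool_pos: [0.6021, 0.013, 0.2502]
orientation: [[-0.055, 0.983, -0.175], [0.865, -0.04, -0.5], [-0.499, -0.179, -0.848]]
wrist_force: [-1.4, 1.0, 1.1]
width: 0.0154
```

```bash
python3 t.py 1
```

```text
cw angle -1.9225 torque tz 0.011 tcp in nipple mm [  0.2   0.5 -15. ] tilt [-0.002 -0.005] w 15.4 F [-1.4  1.   1.1] j6 -71.8 7.9167
corr tx,ty [-0.04 -0.04] ax,ay 0.005 -0.002
```

{"method": "servo_tool", "body": {
  "commands": [
    {"jaw": -1,"tx": 0,"ty": 0,"tz": 0,"ax": 0,"ay": 0,"az": 0.05},
    {"jaw": -1,"tx": 0,"ty": 0,"tz": 0,"ax": 0,"ay": 0,"az": 0.05}
  ]
}}

```text
time_s: 8.08
tool_pos: [0.6022, 0.0129, 0.2503]
orientation: [[0.048, 0.983, -0.175], [0.856, -0.131, -0.5], [-0.515, -0.126, -0.848]]
wrist_force: [0.1, -0.2, 0.4]
width: 0.0155
```

```bash
python3 t.py 1|head -1
```

```text
cw angle -1.8174 torque tz -0.063 tcp in nipple mm [  0.2   0.4 -14.9] tilt [-0.003 -0.005] w 15.5 F [ 0.1 -0.2  0.4] j6 -65.8 8.0833
```

{"method": "servo_tool", "body": {
  "commands": [
    {"jaw": -1,"tx": 0,"ty": 0,"tz": 0,"ax": 0,"ay": 0,"az": 0.05},
    {"jaw": -1,"tx": 0,"ty": 0,"tz": 0,"ax": 0,"ay": 0,"az": 0.05}
  ]
}}

```text
time_s: 8.25
tool_pos: [0.6022, 0.0128, 0.2504]
orientation: [[0.15, 0.973, -0.176], [0.837, -0.22, -0.5], [-0.525, -0.072, -0.848]]
wrist_force: [0.3, 0.1, 0.3]
width: 0.0154
```

```bash
python3 t.py 1|head -1
```

```text
cw angle -1.713 torque tz -0.281 tcp in nipple mm [  0.3   0.3 -14.9] tilt [-0.003 -0.004] w 15.4 F [0.3 0.1 0.3] j6 -59.8 8.25
```

{"method": "servo_tool", "body": {
  "commands": [
    {"jaw": -1,"tx": 0,"ty": 0,"tz": 0,"ax": 0,"ay": 0,"az": 0.05},
    {"jaw": -1,"tx": 0,"ty": 0,"tz": 0,"ax": 0,"ay": 0,"az": 0.05}
  ]
}}

```text
time_s: 8.42
tool_pos: [0.6021, 0.0127, 0.2505]
orientation: [[0.25, 0.952, -0.176], [0.81, -0.305, -0.501], [-0.53, -0.017, -0.848]]
wrist_force: [-0.4, -0.1, -0.5]
width: 0.0161
```

```bash
python3 t.py 1|head -1
```

```text
cw angle -1.609 torque tz -0.185 tcp in nipple mm [  0.3   0.1 -14.9] tilt [-0.003 -0.004] w 16.1 F [-0.4 -0.1 -0.5] j6 -53.8 8.4167
```

{"method": "servo_tool", "body": {
  "commands": [
    {"jaw": -1,"tx": 0,"ty": 0,"tz": 0,"ax": 0,"ay": 0,"az": 0.05},
    {"jaw": -1,"tx": 0,"ty": 0,"tz": 0,"ax": 0,"ay": 0,"az": 0.05}
  ]
}}

```text
time_s: 8.58
tool_pos: [0.6021, 0.0126, 0.2505]
orientation: [[0.348, 0.921, -0.176], [0.774, -0.388, -0.501], [-0.529, 0.038, -0.848]]
wrist_force: [-0.1, -0.4, 0.9]
width: 0.0157
```

```bash
python3 t.py 1
```

```text
cw angle -1.5052 torque tz -0.275 tcp in nipple mm [  0.3   0.  -15. ] tilt [-0.004 -0.004] w 15.7 F [-0.1 -0.4  0.9] j6 -47.9 8.5833
corr tx,ty [-0.   -0.03] ax,ay 0.004 -0.004
```

{"method": "servo_tool", "body": {
  "commands": [
    {"jaw": -1,"tx": 0,"ty": 0,"tz": 0,"ax": 0,"ay": 0,"az": 0.08},
    {"jaw": -1,"tx": 0,"ty": 0,"tz": 0,"ax": 0,"ay": 0,"az": 0.08},
    {"jaw": -1,"tx": 0,"ty": 0,"tz": 0,"ax": 0,"ay": 0,"az": 0.08},
    {"jaw": -1,"tx": 0,"ty": 0,"tz": 0,"ax": 0,"ay": 0,"az": 0.08},
    {"jaw": -1,"tx": 0,"ty": 0,"tz": 0,"ax": 0,"ay": 0,"az": 0.08},
    {"jaw": -1,"tx": 0,"ty": 0,"tz": 0,"ax": 0,"ay": 0,"az": 0.08},
    {"jaw": -1,"tx": 0,"ty": 0,"tz": 0,"ax": 0,"ay": 0,"az": 0.08}
  ]
}}

```text
time_s: 9.17
tool_pos: [0.6017, 0.0119, 0.251]
orientation: [[0.797, 0.577, -0.177], [0.432, -0.75, -0.501], [-0.422, 0.323, -0.847]]
wrist_force: [-0.5, 0.6, 0.6]
width: 0.0156
```

```bash
python3 t.py 1
```

```text
cw angle -0.9217 torque tz -0.277 tcp in nipple mm [  0.1  -0.9 -15. ] tilt [-0.004 -0.001] w 15.6 F [-0.5  0.6  0.6] j6 -14.5 9.1667
corr tx,ty [ 0.06 -0.06] ax,ay 0.001 -0.004
```

{"method": "servo_tool", "body": {
  "commands": [
    {"jaw": -1,"tx": 0,"ty": 0,"tz": 0,"ax": 0,"ay": 0,"az": 0.08},
    {"jaw": -1,"tx": 0,"ty": 0,"tz": 0,"ax": 0,"ay": 0,"az": 0.08},
    {"jaw": -1,"tx": 0,"ty": 0,"tz": 0,"ax": 0,"ay": 0,"az": 0.08},
    {"jaw": -1,"tx": 0,"ty": 0,"tz": 0,"ax": 0,"ay": 0,"az": 0.08},
    {"jaw": -1,"tx": 0,"ty": 0,"tz": 0,"ax": 0,"ay": 0,"az": 0.08},
    {"jaw": -1,"tx": 0,"ty": 0,"tz": 0,"ax": 0,"ay": 0,"az": 0.08}
  ]
}}

```text
time_s: 9.67
tool_pos: [0.601, 0.0116, 0.2513]
orientation: [[0.976, 0.123, -0.179], [0.017, -0.865, -0.502], [-0.216, 0.487, -0.846]]
wrist_force: [-1.0, -0.1, 0.3]
width: 0.0157
```

```bash
python3 t.py 1
```

```text
cw angle -0.4207 torque tz -0.263 tcp in nipple mm [ -0.4  -1.5 -15. ] tilt [-0.002  0.   ] w 15.7 F [-1.  -0.1  0.3] j6 14.2 9.6667
corr tx,ty [ 0.1  -0.12] ax,ay -0.0 -0.002
```

{"method": "servo_tool", "body": {
  "commands": [
    {"jaw": -1,"tx": 0,"ty": 0,"tz": 0,"ax": 0,"ay": 0,"az": 0.05},
    {"jaw": -1,"tx": 0,"ty": 0,"tz": 0,"ax": 0,"ay": 0,"az": 0.05},
    {"jaw": -1,"tx": 0,"ty": 0,"tz": 0,"ax": 0,"ay": 0,"az": 0.05},
    {"jaw": -1,"tx": 0,"ty": 0,"tz": 0,"ax": 0,"ay": 0,"az": 0.05},
    {"jaw": -1,"tx": 0,"ty": 0,"tz": 0,"ax": 0,"ay": 0,"az": 0}
  ]
}}

```text
time_s: 10.08
tool_pos: [0.6005, 0.0116, 0.2514]
orientation: [[0.98, -0.083, -0.179], [-0.163, -0.849, -0.502], [-0.111, 0.521, -0.846]]
wrist_force: [-0.3, 0.0, 0.5]
width: 0.0157
```

```bash
python3 t.py 1
```

```text
cw angle -0.2107 torque tz -0.206 tcp in nipple mm [ -0.8  -1.7 -15. ] tilt [-0.001  0.001] w 15.7 F [-0.3  0.   0.5] j6 26.2 10.0833
corr tx,ty [ 0.12 -0.15] ax,ay -0.001 -0.001
```

{"method": "servo_tool", "body": {
  "commands": [
    {"jaw": 0,"tx": 0,"ty": 0,"tz": 0,"ax": 0,"ay": 0,"az": 0},
    {"jaw": 0,"tx": 0,"ty": 0,"tz": 0,"ax": 0,"ay": 0,"az": 0},
    {"jaw": 0,"tx": 0,"ty": 0,"tz": -2.0,"ax": 0,"ay": 0,"az": 0},
    {"jaw": 0,"tx": 0,"ty": 0,"tz": -2.5,"ax": 0,"ay": 0,"az": 0},
    {"jaw": 0,"tx": 0,"ty": 0,"tz": -1.5,"ax": 0,"ay": 0,"az": 0},
    {"jaw": 0,"tx": 0,"ty": 0,"tz": 0,"ax": 0,"ay": 0,"az": 0},
    {"jaw": 0,"tx": 0,"ty": 0,"tz": 0,"ax": 0,"ay": 0,"az": 0},
    {"jaw": 0,"tx": 0,"ty": 0,"tz": 0,"ax": 0,"ay": 0,"az": 0}
  ]
}}

```text
time_s: 10.75
tool_pos: [0.6107, 0.0407, 0.3016]
orientation: [[0.98, -0.075, -0.183], [-0.159, -0.849, -0.504], [-0.117, 0.524, -0.844]]
wrist_force: [-0.8, -0.0, -0.2]
width: 0.0437
```

```bash
python3 - <<'E'
from h import *
e,F,a,ci,im=fit(1)
np.savez("v1.npz",e=e,F=F,a=a,im=im,R=ci["R"],t=ci["t"])
im=cv2.resize(im,None,fx=4,fy=4,interpolation=2)
f0=e-.0265*F[:,2]; n=np.load("n1.npz"); f1=n["e"]-.0265*F[:,2]
for f,c in((f0,(255,0,255)),(f1,(0,255,0))):
  for ang in range(70,111,10):
    t=-np.radians(ang);q=lambda r:tuple(((proj(ci,f+F@H([r*np.cos(t),r*np.sin(t),0]))+.5)*4).astype(int).tolist())
    cv2.line(im,q(.0125),q(.026),c,1)
u=(proj(ci,f0)*4).astype(int);cv2.imwrite("pics/w6.png",im[max(u[1]-250,0):u[1]+250,max(u[0]-300,0):u[0]+300])
E
python3 t.py 1
```

```text
fit [-0.48 -2.65 -0.67] mm, ang deg mod90 18.2 cost 0.055 px 867 [259.24452134 214.45213379] [261.31875517 210.28564092]
cw angle -0.2182 torque tz 0.014 tcp in nipple mm [-1.3 -2.4 43.4] tilt [ 0.003 -0.004] w 44.3 F [ 0.5  0.1 -0.8] j6 25.3 10.8
corr tx,ty [ 0.18 -0.21] ax,ay 0.004 0.003
```

View pics/w6.png

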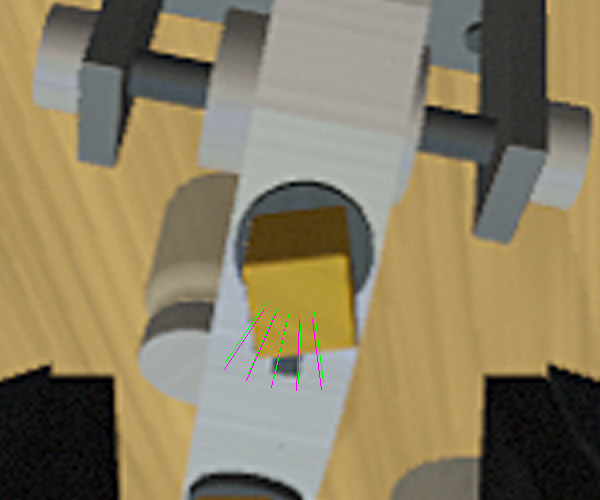

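```bash
cat > tab.py <<'E'
from h import *
def tabang(v,lo,hi,e=None):
    """visible dark tab pixels back-projected onto the washer plane; washer cw angle"""
    F=v["F"];e=v["e"];f=e-.0265*F[:,2];im=v["im"].astype(int)
    ci=viewer.camera_info("wrist");ci["R"],ci["t"]=v["R"],v["t"]
    r,c=np.meshgrid(np.arange(.0135,.0265,.0005),np.radians(np.arange(lo,hi,1)),indexing="ij")
    P=f+np.stack([r*np.cos(-c),r*np.sin(-c),0*r],-1)@F.T
    uv=proj(ci,P).astype(np.float32); g=cv2.remap(v["im"],uv[...,0],uv[...,1],1)
    h=cv2.cvtColor(g,cv2.COLOR_BGR2HSV)
    return r,c,h
if __name__=="__main__":
    import sys
    v=np.load(sys.argv[1]);lo,hi=float(sys.argv[2]),float(sys.argv[3])
    r,c,h=tabang(v,lo,hi)
    print("deg",np.degrees(c[0,::4]).round())
    for i in range(4,26,2):print(round(r[i,0]*1e3,1)," ".join("%4d"%x for x in h[i,::4,2]),"| S"," ".join("%3d"%x for x in h[i,::8,1]))
E
python3 tab.py v1.npz 60 116
```

```text
deg [ 60.  64.  68.  72.  76.  80.  84.  88.  92.  96. 100. 104. 108. 112.]
15.5  176  177  179  181  183  181  181  178  178  177  176  177  178  166 | S 174 172 174 175 172 172 183
16.5  176  179  183  182  181  179  177  175  176  176  176  177  181  167 | S 172 177 176 171 171 175 172
17.5  179  182  183  179  178  178  177  177  178  178  178  178  176  194 | S 179 178 185 173 172 176  43
18.5  181  181  179  175  175  175  178  181  181  180  181  171  185  192 | S 149 113 133 173 179 179  17
19.5  176  178  188  200  176  109  125  163  183  182  182  157  193  191 | S   4  23  22 104 178 199  28
20.5  193  189  186  186  183  101   87   92  131  179  178  179  186  185 | S  28  25  24  64  27 136  23
21.5  185  184  181  181  180   98   85   87  140  176  174  184  183  185 | S  22  18  16  42  29  15  18
22.5  185  181  178  179  180   96   85   97  153  183  182  179  180  180 | S  22  14  16  39  22  20  16
23.5  179  178  177  178  182  152  150  163  169  182  183  181  180  181 | S  17  16  14  22  17  17  16
24.5  180  177  180  181  179  181  184  182  180  179  179  181  183  181 | S  18  14  14  15  16  16  17
25.5  172  181  178  177  176  179  182  181  183  180  180  179  180  182 | S   7  14  14  15  15  17  16
```

{"method": "servo_tool", "body": {
  "commands": [
    {"jaw": -0.2,"tx": 0.15,"ty": -0.18,"tz": 2.5,"ax": 0.004,"ay": 0.003,"az": -0.05},
    {"jaw": -0.2,"tx": 0,"ty": 0,"tz": 2.0,"ax": 0,"ay": 0,"az": -0.03},
    {"jaw": -0.2,"tx": 0,"ty": 0,"tz": 1.0,"ax": 0,"ay": 0,"az": 0}
  ]
}}

```text
time_s: 11.05
tool_pos: [0.6026, 0.0134, 0.2525]
orientation: [[0.984, 0.006, -0.177], [-0.085, -0.861, -0.501], [-0.156, 0.508, -0.847]]
wrist_force: [-0.0, 0.2, 0.2]
width: 0.0353
```

```bash
python3 t.py 1
```

```text
cw angle -0.3016 torque tz 0.068 tcp in nipple mm [  0.4  -0.2 -12.7] tilt [-0.003  0.002] w 35.3 F [-0.   0.2  0.2] j6 21.0 11.05
corr tx,ty [-0.03 -0.04] ax,ay -0.002 -0.003
```

{"method": "servo_tool", "body": {
  "commands": [
    {"jaw": -0.2,"tx": 0,"ty": 0,"tz": 0.3,"ax": 0,"ay": 0,"az": 0},
    {"jaw": -1,"tx": 0,"ty": 0,"tz": 0,"ax": 0,"ay": 0,"az": 0},
    {"jaw": -1,"tx": 0,"ty": 0,"tz": 0,"ax": 0,"ay": 0,"az": 0},
    {"jaw": -1,"tx": 0,"ty": 0,"tz": 0,"ax": 0,"ay": 0,"az": 0},
    {"jaw": -1,"tx": 0,"ty": 0,"tz": 0,"ax": 0,"ay": 0,"az": 0},
    {"jaw": -1,"tx": 0,"ty": 0,"tz": 0,"ax": 0,"ay": 0,"az": 0.05},
    {"jaw": -1,"tx": 0,"ty": 0,"tz": 0,"ax": 0,"ay": 0,"az": 0.05}
  ]
}}

```text
time_s: 11.63
tool_pos: [0.5996, 0.0096, 0.2457]
orientation: [[0.978, -0.094, -0.185], [-0.177, -0.846, -0.502], [-0.109, 0.524, -0.845]]
wrist_force: [-1.3, -1.9, -3.4]
width: 0.0159
```

```bash
python3 t.py 1
```

```text
cw angle -0.1986 torque tz -0.263 tcp in nipple mm [ -1.1  -0.5 -21. ] tilt [ 0.004 -0.001] w 15.9 F [-1.3 -1.9 -3.4] j6 27.1 11.6333
corr tx,ty [ 0.11 -0.03] ax,ay 0.001 0.004
```

{"method": "servo_tool", "body": {
  "commands": [
    {"jaw": -1,"tx": 0,"ty": 0,"tz": 0,"ax": 0,"ay": 0,"az": 0.045},
    {"jaw": -1,"tx": 0,"ty": 0,"tz": 0,"ax": 0,"ay": 0,"az": 0}
  ]
}}

```text
time_s: 11.8
tool_pos: [0.5995, 0.0097, 0.2457]
orientation: [[0.973, -0.141, -0.185], [-0.217, -0.837, -0.503], [-0.084, 0.529, -0.844]]
wrist_force: [0.2, -1.7, -3.0]
width: 0.0162
```

```bash
python3 t.py 1
```

```text
cw angle -0.151 torque tz -0.246 tcp in nipple mm [ -1.2  -0.5 -20.9] tilt [ 0.005 -0.002] w 16.2 F [ 0.2 -1.7 -3. ] j6 29.8 11.8
corr tx,ty [ 0.12 -0.03] ax,ay 0.002 0.005
```

{"method": "servo_tool", "body": {
  "commands": [
    {"jaw": 0,"tx": 0,"ty": 0,"tz": 0,"ax": 0,"ay": 0,"az": 0},
    {"jaw": 0,"tx": 0,"ty": 0,"tz": 0,"ax": 0,"ay": 0,"az": 0},
    {"jaw": 0,"tx": 0,"ty": 0,"tz": -2.0,"ax": 0,"ay": 0,"az": 0},
    {"jaw": 0,"tx": 0,"ty": 0,"tz": -2.5,"ax": 0,"ay": 0,"az": 0},
    {"jaw": 0,"tx": 0,"ty": 0,"tz": -2.5,"ax": 0,"ay": 0,"az": 0},
    {"jaw": 0,"tx": 0,"ty": 0,"tz": 0,"ax": 0,"ay": 0,"az": 0},
    {"jaw": 0,"tx": 0,"ty": 0,"tz": 0,"ax": 0,"ay": 0,"az": 0},
    {"jaw": 0,"tx": 0,"ty": 0,"tz": 0,"ax": 0,"ay": 0,"az": 0}
  ]
}}

```text
time_s: 12.47
tool_pos: [0.6139, 0.0477, 0.3095]
orientation: [[0.974, -0.137, -0.181], [-0.211, -0.839, -0.501], [-0.083, 0.526, -0.846]]
wrist_force: [-0.2, 0.7, 0.1]
width: 0.044
```

```bash
python3 - <<'E'
from h import *
e,F,a,ci,im=fit(1)
np.savez("v1b.npz",e=e,F=F,a=a,im=im,R=ci["R"],t=ci["t"])
p=np.load("p.npy");R0,p0,s=pose();e,d=nip(p,0)
for yaw in(75,60,90):print(yaw,rows(R0,p0,tool(d,yaw),e+.06*d))
E
python3 tab.py v1b.npz 64 120;python3 t.py 1
```

```text
fit [-0.64 -2.42 -0.76] mm, ang deg mod90 16.5 cost 0.053 px 780 [257.5974359  212.53974359] [259.34666063 208.54276891]
75 (14, [-0.69, 0.62, -0.01], [0.0303, 0.0388, -0.1032])
60 (12, [-0.68, 0.79, -0.01], [0.0398, 0.0391, -0.0995])
90 (17, [-0.65, 0.45, -0.01], [0.0213, 0.0363, -0.0998])
deg [ 64.  68.  72.  76.  80.  84.  88.  92.  96. 100. 104. 108. 112. 116.]
15.5  177  178  179  183  183  182  181  179  178  178  176  177  178  161 | S 173 174 174 172 170 171 193
16.5  177  180  182  183  181  179  177  176  176  176  177  178  178  175 | S 173 174 172 173 174 171 123
17.5  180  183  181  180  179  179  178  179  179  178  180  179  176  191 | S 183 183 184 181 175 177  22
18.5  181  180  179  176  170  165  178  183  183  183  182  171  198  189 | S 127  88 114 170 177 189  28
19.5  176  190  199  195  160   91  121  165  182  182  177  165  195  193 | S   7  36  16  86 157 174  26
20.5  191  187  185  187  178   80   90   96  151  175  176  185  186  190 | S  28  22  24  65   8  71  22
21.5  185  184  181  183  176   80   87   86  175  176  178  187  186  185 | S  23  18  16  41  25  10  22
22.5  183  181  179  180  176   90   85   87  173  183  182  181  184  186 | S  20  16  17  45  18  18  19
23.5  178  178  178  182  181  143  145  142  181  184  182  181  181  183 | S  16  14  15  21  17  17  15
24.5  178  181  182  182  182  181  185  185  182  182  182  183  182  181 | S  16  17  15  15  17  17  17
25.5  181  180  179  179  178  180  181  181  182  180  179  182  184  182 | S  14  14  14  15  17  16  17
cw angle -0.1556 torque tz 0.009 tcp in nipple mm [-0.7 -0.1 53.9] tilt [0.002 0.   ] w 43.7 F [ 0.2 -0.2 -0.5] j6 28.8 12.5167
corr tx,ty [0.07 0.  ] ax,ay -0.0 0.002
```

{"method": "servo_tool", "body": {
  "commands": [
    {"jaw": 0,"tx": -0.69,"ty": 0.62,"tz": -0.2,"ax": 0.03,"ay": 0.039,"az": -0.103},
    {"jaw": 0,"tx": -0.69,"ty": 0.62,"tz": -0.2,"ax": 0.03,"ay": 0.039,"az": -0.103},
    {"jaw": 0,"tx": -0.69,"ty": 0.62,"tz": -0.1,"ax": 0.03,"ay": 0.039,"az": -0.103},
    {"jaw": 0,"tx": -0.69,"ty": 0.62,"tz": 0,"ax": 0.03,"ay": 0.039,"az": -0.103},
    {"jaw": 0,"tx": -0.69,"ty": 0.62,"tz": 0,"ax": 0.03,"ay": 0.039,"az": -0.103},
    {"jaw": 0,"tx": -0.69,"ty": 0.62,"tz": 0,"ax": 0.03,"ay": 0.039,"az": -0.103},
    {"jaw": 0,"tx": -0.69,"ty": 0.62,"tz": 0,"ax": 0.03,"ay": 0.039,"az": -0.103},
    {"jaw": 0,"tx": -0.69,"ty": 0.62,"tz": 0,"ax": 0.03,"ay": 0.039,"az": -0.103},
    {"jaw": 0,"tx": -0.69,"ty": 0.62,"tz": 0,"ax": 0.03,"ay": 0.039,"az": -0.103},
    {"jaw": 0,"tx": -0.69,"ty": 0.62,"tz": 0,"ax": 0.03,"ay": 0.039,"az": -0.103},
    {"jaw": 0,"tx": -0.69,"ty": 0.62,"tz": 0,"ax": 0.03,"ay": 0.039,"az": -0.103},
    {"jaw": 0,"tx": -0.69,"ty": 0.62,"tz": 0,"ax": 0.03,"ay": 0.039,"az": -0.103},
    {"jaw": 0,"tx": -0.69,"ty": 0.62,"tz": 0.1,"ax": 0.03,"ay": 0.039,"az": -0.103},
    {"jaw": 0,"tx": -0.69,"ty": 0.62,"tz": 0.2,"ax": 0.03,"ay": 0.039,"az": -0.103},
    {"jaw": 0,"tx": 0,"ty": 0,"tz": 0,"ax": 0,"ay": 0,"az": 0},
    {"jaw": 0,"tx": 0,"ty": 0,"tz": 0,"ax": 0,"ay": 0,"az": 0},
    {"jaw": 0,"tx": 0,"ty": 0,"tz": 0,"ax": 0,"ay": 0,"az": 0}
  ]
}}

```text
time_s: 13.93
tool_pos: [0.5637, -0.0682, 0.3154]
orientation: [[0.201, 0.979, -0.019], [0.977, -0.199, 0.082], [0.077, -0.035, -0.996]]
wrist_force: [-0.3, 0.7, -0.3]
width: 0.0445
```

```bash
cat > look.py <<'E'
import sys
from h import *
k=int(sys.argv[1]);m={1:1,0:2,-1:3}[k]
e,F,a,ci,im=fit(k);R0,p0,s=pose();np.savez(f"n{m}.npz",e=e,F=F,a=a);np.savez(f"v{m}.npz",e=e,F=F,a=a,im=im,R=ci["R"],t=ci["t"])
print("j",s["joint_positions"].round(1),p0,s["time_s"])
for q in range(4):
    for dep in(-.03,.018):
        R1,p1=grip(e,F,a,q,dep); r=rows(R0,p0,R1,p1); print(q,dep,r,"j6 end",round(s["joint_positions"][5]+np.degrees(r[0]*r[2][2])))
E
python3 look.py 0
```

```text
fit [ 2.03 -0.41 -0.63] mm, ang deg mod90 25.6 cost 0.054 px 940 [279.58085106 243.6212766 ] [280.92372161 239.88496911]
j [-12.    2.5  98.5   4.4  81.2 -91.3] [ 0.56353988 -0.06782326  0.31543381] 13.9833
0 -0.03 (12, [0.17, 0.03, 0.03], [-0.0039, 0.0015, 0.1055]) j6 end -19
0 0.018 (12, [0.17, 0.04, 0.43], [-0.0039, 0.0015, 0.1055]) j6 end -19
1 -0.03 (3, [0.41, 0.49, 0.12], [-0.0143, -0.0062, -0.1016]) j6 end -109
1 0.018 (3, [0.39, 0.54, 1.72], [-0.0143, -0.0062, -0.1016]) j6 end -109
2 -0.03 (17, [-0.01, 0.13, 0.02], [-0.0012, -0.003, -0.1103]) j6 end -199
2 0.018 (17, [-0.02, 0.14, 0.3], [-0.0012, -0.003, -0.1103]) j6 end -199
3 -0.03 (25, [0.09, -0.06, 0.02], [-0.0011, 0.0025, 0.1134]) j6 end 71
3 0.018 (25, [0.1, -0.05, 0.21], [-0.0011, 0.0025, 0.1134]) j6 end 71
```

{"method": "servo_tool", "body": {
  "commands": [
    {"jaw": 0,"tx": 0.41,"ty": 0.49,"tz": 0.1,"ax": -0.014,"ay": -0.006,"az": -0.102},
    {"jaw": 0,"tx": 0.41,"ty": 0.49,"tz": 0.1,"ax": -0.014,"ay": -0.006,"az": -0.102},
    {"jaw": 0,"tx": 0.41,"ty": 0.49,"tz": 0.1,"ax": -0.014,"ay": -0.006,"az": -0.102},
    {"jaw": 0,"tx": 0,"ty": 0,"tz": 0,"ax": 0,"ay": 0,"az": 0},
    {"jaw": 0,"tx": 0,"ty": 0,"tz": 0,"ax": 0,"ay": 0,"az": 0}
  ]
}}

```text
time_s: 14.4
tool_pos: [0.5777, -0.0522, 0.312]
orientation: [[-0.113, 0.993, 0.021], [0.992, 0.112, 0.06], [0.057, 0.028, -0.998]]
wrist_force: [-0.3, 0.2, 0.8]
width: 0.044
```

```bash
python3 look.py 0|grep -v "^[023]"
```

```text
fit [ 2.02 -0.48 -0.77] mm, ang deg mod90 26.1 cost 0.054 px 994 [250.67102616 225.14587525] [253.14397583 221.90208266]
j [  -9.7    2.2   99.1    3.7   78.2 -106.9] [ 0.57773525 -0.05207362  0.31208024] 14.45
1 -0.03 (1, [-0.5, 0.11, -0.08], [-0.0011, 0.0013, 0.0012]) j6 end -107
1 0.018 (2, [-0.25, 0.06, 2.36], [-0.0006, 0.0007, 0.0006]) j6 end -107
```

{"method": "servo_tool", "body": {
  "commands": [
    {"jaw": 0,"tx": -0.5,"ty": 0.11,"tz": 0.7,"ax": 0,"ay": 0,"az": 0},
    {"jaw": 0,"tx": 0,"ty": 0,"tz": 1.5,"ax": 0,"ay": 0,"az": 0},
    {"jaw": 0,"tx": 0,"ty": 0,"tz": 1.0,"ax": 0,"ay": 0,"az": 0},
    {"jaw": -0.2,"tx": 0,"ty": 0,"tz": 0,"ax": 0,"ay": 0,"az": 0}
  ]
}}

```text
time_s: 14.78
tool_pos: [0.5803, -0.0552, 0.2791]
orientation: [[-0.107, 0.994, 0.023], [0.993, 0.106, 0.059], [0.056, 0.029, -0.998]]
wrist_force: [0.7, 0.0, 0.0]
width: 0.0393
```

```bash
python3 t.py 2
```

```text
cw angle -2.0224 torque tz -0.03 tcp in nipple mm [ 0.2 -0.3 -3.6] tilt [ 0.003 -0.001] w 39.3 F [0.7 0.  0. ] j6 -107.0 14.7833
corr tx,ty [ 0.03 -0.01] ax,ay 0.001 0.003
```

Now the last 14 mm, close, and start turning.

{"method": "servo_tool", "body": {
  "commands": [
    {"jaw": -0.2,"tx": 0.03,"ty": 0,"tz": 1.0,"ax": 0,"ay": 0.003,"az": 0},
    {"jaw": -0.4,"tx": 0,"ty": 0,"tz": 0.3,"ax": 0,"ay": 0,"az": 0},
    {"jaw": -1,"tx": 0,"ty": 0,"tz": 0,"ax": 0,"ay": 0,"az": 0},
    {"jaw": -1,"tx": 0,"ty": 0,"tz": 0,"ax": 0,"ay": 0,"az": 0},
    {"jaw": -1,"tx": 0,"ty": 0,"tz": 0,"ax": 0,"ay": 0,"az": 0},
    {"jaw": -1,"tx": 0,"ty": 0,"tz": 0,"ax": 0,"ay": 0,"az": 0}
  ]
}}

```text
time_s: 15.28
tool_pos: [0.5799, -0.0537, 0.2638]
orientation: [[-0.104, 0.994, 0.02], [0.993, 0.102, 0.065], [0.063, 0.026, -0.998]]
wrist_force: [0.2, 0.7, -1.5]
width: 0.016
```

```bash
python3 t.py 2
```

```text
cw angle -2.0189 torque tz -0.028 tcp in nipple mm [ -0.7   0.  -18.9] tilt [-0.004  0.002] w 16.0 F [ 0.2  0.7 -1.5] j6 -107.1 15.2833
corr tx,ty [-0.03  0.06] ax,ay -0.002 -0.004
```

{"method": "servo_tool", "body": {
  "commands": [
    {"jaw": -1,"tx": 0,"ty": 0,"tz": 0,"ax": 0,"ay": 0,"az": 0.05},
    {"jaw": -1,"tx": 0,"ty": 0,"tz": 0,"ax": 0,"ay": 0,"az": 0.05},
    {"jaw": -1,"tx": 0,"ty": 0,"tz": 0,"ax": 0,"ay": 0,"az": 0.05}
  ]
}}

```text
time_s: 15.53
tool_pos: [0.5799, -0.0538, 0.2638]
orientation: [[0.051, 0.999, 0.02], [0.997, -0.052, 0.064], [0.065, 0.016, -0.998]]
wrist_force: [0.4, 1.2, -0.8]
width: 0.0162
```

```bash
python3 t.py 2|cut -c1-90|head -1
```

```text
cw angle -1.8639 torque tz -0.041 tcp in nipple mm [ -0.6  -0.1 -18.9] tilt [-0.003  0.003
```

{"method": "servo_tool", "body": {
  "commands": [
    {"jaw": -1,"tx": 0,"ty": 0,"tz": 0,"ax": 0,"ay": 0,"az": 0.07}
  ]
}}

```text
time_s: 15.62
tool_pos: [0.5799, -0.0539, 0.2638]
orientation: [[0.123, 0.992, 0.02], [0.99, -0.124, 0.064], [0.066, 0.011, -0.998]]
wrist_force: [0.3, 0.8, -2.8]
width: 0.0161
```

```bash
python3 t.py 2|cut -c1-90|head -1
```

```text
cw angle -1.7911 torque tz 0.012 tcp in nipple mm [ -0.6  -0.2 -18.9] tilt [-0.002  0.003]
```

{"method": "servo_tool", "body": {
  "commands": [
    {"jaw": -1,"tx": 0,"ty": 0,"tz": 0,"ax": 0,"ay": 0,"az": 0.07}
  ]
}}

```text
time_s: 15.7
tool_pos: [0.5799, -0.0539, 0.2638]
orientation: [[0.196, 0.98, 0.02], [0.978, -0.197, 0.064], [0.067, 0.007, -0.998]]
wrist_force: [-0.2, 0.7, -1.9]
width: 0.016
```

```bash
python3 t.py 2|cut -c1-90|head -1
```

```text
cw angle -1.7177 torque tz -0.03 tcp in nipple mm [ -0.6  -0.2 -18.9] tilt [-0.002  0.003]
```

{"method": "servo_tool", "body": {
  "commands": [
    {"jaw": -1,"tx": 0,"ty": 0,"tz": 0,"ax": 0,"ay": 0,"az": 0.07}
  ]
}}

```text
time_s: 15.78
tool_pos: [0.5799, -0.054, 0.2638]
orientation: [[0.267, 0.963, 0.02], [0.961, -0.268, 0.064], [0.067, 0.002, -0.998]]
wrist_force: [-0.3, 0.4, -0.6]
width: 0.0158
```

```bash
python3 t.py 2|cut -c1-90|head -1
```

```text
cw angle -1.6441 torque tz -0.027 tcp in nipple mm [ -0.6  -0.3 -18.9] tilt [-0.002  0.003
```

{"method": "servo_tool", "body": {
  "commands": [
    {"jaw": -1,"tx": 0,"ty": 0,"tz": 0,"ax": 0,"ay": 0,"az": 0.07}
  ]
}}

```text
time_s: 15.87
tool_pos: [0.5798, -0.054, 0.2638]
orientation: [[0.337, 0.941, 0.019], [0.939, -0.338, 0.064], [0.067, -0.003, -0.998]]
wrist_force: [-0.1, 0.6, -1.2]
width: 0.0157
```

```bash
python3 t.py 2|cut -c1-90|head -1
```

```text
cw angle -1.5708 torque tz -0.259 tcp in nipple mm [ -0.6  -0.4 -18.9] tilt [-0.001  0.003
```

{"method": "servo_tool", "body": {
  "commands": [
    {"jaw": -1,"tx": 0,"ty": 0,"tz": 0,"ax": 0,"ay": 0,"az": 0.07}
  ]
}}

```text
time_s: 15.95
tool_pos: [0.5797, -0.0541, 0.2638]
orientation: [[0.405, 0.914, 0.019], [0.912, -0.405, 0.064], [0.066, -0.008, -0.998]]
wrist_force: [-1.2, 0.4, -1.8]
width: 0.0161
```

```bash
python3 t.py 2|cut -c1-90|head -1
```

```text
cw angle -1.4977 torque tz -0.329 tcp in nipple mm [ -0.7  -0.5 -18.9] tilt [-0.001  0.004
```

{"method": "servo_tool", "body": {
  "commands": [
    {"jaw": -1,"tx": 0,"ty": 0,"tz": 0,"ax": 0,"ay": 0,"az": 0.07}
  ]
}}

```text
time_s: 16.03
tool_pos: [0.5797, -0.0542, 0.2638]
orientation: [[0.471, 0.882, 0.019], [0.88, -0.471, 0.063], [0.065, -0.013, -0.998]]
wrist_force: [1.3, -0.1, -1.8]
width: 0.016
```

```bash
python3 t.py 2
```

```text
cw angle -1.4248 torque tz -0.309 tcp in nipple mm [ -0.7  -0.5 -18.9] tilt [-0.     0.003] w 16.0 F [ 1.3 -0.1 -1.8] j6 -73.0 16.0333
corr tx,ty [0.06 0.06] ax,ay -0.003 -0.0
```

{"method": "servo_tool", "body": {
  "commands": [
    {"jaw": -1,"tx": 0,"ty": 0,"tz": 0,"ax": 0,"ay": 0,"az": 0.08},
    {"jaw": -1,"tx": 0,"ty": 0,"tz": 0,"ax": 0,"ay": 0,"az": 0.08},
    {"jaw": -1,"tx": 0,"ty": 0,"tz": 0,"ax": 0,"ay": 0,"az": 0.08},
    {"jaw": -1,"tx": 0,"ty": 0,"tz": 0,"ax": 0,"ay": 0,"az": 0.08},
    {"jaw": -1,"tx": 0,"ty": 0,"tz": 0,"ax": 0,"ay": 0,"az": 0.08},
    {"jaw": -1,"tx": 0,"ty": 0,"tz": 0,"ax": 0,"ay": 0,"az": 0.08},
    {"jaw": -1,"tx": 0,"ty": 0,"tz": 0,"ax": 0,"ay": 0,"az": 0.08},
    {"jaw": -1,"tx": 0,"ty": 0,"tz": 0,"ax": 0,"ay": 0,"az": 0.08},
    {"jaw": -1,"tx": 0,"ty": 0,"tz": 0,"ax": 0,"ay": 0,"az": 0.08},
    {"jaw": -1,"tx": 0,"ty": 0,"tz": 0,"ax": 0,"ay": 0,"az": 0.08},
    {"jaw": -1,"tx": 0,"ty": 0,"tz": 0,"ax": 0,"ay": 0,"az": 0.08},
    {"jaw": -1,"tx": 0,"ty": 0,"tz": 0,"ax": 0,"ay": 0,"az": 0.08},
    {"jaw": -1,"tx": 0,"ty": 0,"tz": 0,"ax": 0,"ay": 0,"az": 0.08},
    {"jaw": -1,"tx": 0,"ty": 0,"tz": 0,"ax": 0,"ay": 0,"az": 0.08},
    {"jaw": -1,"tx": 0,"ty": 0,"tz": 0,"ax": 0,"ay": 0,"az": 0.08},
    {"jaw": -1,"tx": 0,"ty": 0,"tz": 0,"ax": 0,"ay": 0,"az": 0.08}
  ]
}}

```text
time_s: 17.37
tool_pos: [0.5786, -0.0547, 0.2637]
orientation: [[0.968, -0.251, 0.016], [-0.251, -0.966, 0.06], [0.0, -0.062, -0.998]]
wrist_force: [-0.5, 0.3, -1.9]
width: 0.0161
```

```bash
python3 t.py 2
```

```text
cw angle -0.0906 torque tz -0.338 tcp in nipple mm [ -1.6  -1.4 -18.9] tilt [ 0.006 -0.003] w 16.1 F [-0.5  0.3 -1.9] j6 3.6 17.3667
corr tx,ty [ 0.17 -0.13] ax,ay 0.003 0.006
```

Need ≈ +0.105: two rows of 0.05, then release and look.

{"method": "servo_tool", "body": {
  "commands": [
    {"jaw": -1,"tx": 0,"ty": 0,"tz": 0,"ax": 0,"ay": 0,"az": 0.05},
    {"jaw": -1,"tx": 0,"ty": 0,"tz": 0,"ax": 0,"ay": 0,"az": 0.05},
    {"jaw": -1,"tx": 0,"ty": 0,"tz": 0,"ax": 0,"ay": 0,"az": 0}
  ]
}}

```text
time_s: 17.62
tool_pos: [0.5784, -0.0546, 0.2638]
orientation: [[0.936, -0.352, 0.016], [-0.352, -0.934, 0.06], [-0.007, -0.062, -0.998]]
wrist_force: [0.5, 0.3, -1.4]
width: 0.0159
```

```bash
python3 t.py 2
```

```text
cw angle 0.0154 torque tz -0.319 tcp in nipple mm [ -1.8  -1.4 -18.9] tilt [ 0.006 -0.004] w 15.9 F [ 0.5  0.3 -1.4] j6 9.7 17.6167
corr tx,ty [ 0.17 -0.14] ax,ay 0.004 0.006
```

{"method": "servo_tool", "body": {
  "commands": [
    {"jaw": 0,"tx": 0,"ty": 0,"tz": 0,"ax": 0,"ay": 0,"az": 0},
    {"jaw": 0,"tx": 0,"ty": 0,"tz": 0,"ax": 0,"ay": 0,"az": 0},
    {"jaw": 0,"tx": 0,"ty": 0,"tz": -2.0,"ax": 0,"ay": 0,"az": 0},
    {"jaw": 0,"tx": 0,"ty": 0,"tz": -2.5,"ax": 0,"ay": 0,"az": 0},
    {"jaw": 0,"tx": 0,"ty": 0,"tz": -2.5,"ax": 0,"ay": 0,"az": 0},
    {"jaw": 0,"tx": 0,"ty": 0,"tz": 0,"ax": 0,"ay": 0,"az": 0},
    {"jaw": 0,"tx": 0,"ty": 0,"tz": 0,"ax": 0,"ay": 0,"az": 0},
    {"jaw": 0,"tx": 0,"ty": 0,"tz": 0,"ax": 0,"ay": 0,"az": 0}
  ]
}}

```text
time_s: 18.28
tool_pos: [0.5778, -0.0607, 0.3373]
orientation: [[0.938, -0.345, 0.018], [-0.346, -0.937, 0.056], [-0.002, -0.059, -0.998]]
wrist_force: [0.3, 0.6, -0.6]
width: 0.044
```

```bash
python3 - <<'E'
from h import *
e,F,a,ci,im=fit(0)
np.savez("v2b.npz",e=e,F=F,a=a,im=im,R=ci["R"],t=ci["t"]); overlay(e,F,a,ci,im,"pics/w7.png")
p=np.load("p.npy");R0,p0,s=pose();e,d=nip(p,-1)
for yaw in(75,60,90):print(yaw,rows(R0,p0,tool(d,yaw),e+.06*d))
E
python3 tab.py v2b.npz 64 120;python3 t.py 2
```

```text
fit [ 1.61 -0.74 -0.92] mm, ang deg mod90 7.5 cost 0.05 px 761 [257.13009198 208.39159001] [255.05395803 206.74910765]
75 (16, [-0.58, 0.58, -0.01], [0.0298, 0.0333, -0.1016])
60 (13, [-0.57, 0.78, -0.01], [0.0413, 0.0327, -0.1001])
90 (19, [-0.59, 0.42, -0.01], [0.0213, 0.0335, -0.102])
deg [ 64.  68.  72.  76.  80.  84.  88.  92.  96. 100. 104. 108. 112. 116.]
15.5  168  168  167  168  172  173  174  173  171  169  168  167  168  168 | S 176 177 175 174 179 176 179
16.5  168  168  169  172  175  174  172  169  168  169  167  168  168  169 | S 178 180 182 178 176 179 181
17.5  168  169  172  175  177  171  169  170  171  169  171  170  171  171 | S 187 194 167 183 185 180 179
18.5  169  166  168  164  141  106  116  128  162  172  172  173  173  164 | S 178  83  56 112 120 173 189
19.5  161  168  182  176  130   80   85   83  147  160  160  167  168  153 | S  33  32  37  63  10  65 205
20.5  178  173  170  172  141   75   83   84  156  173  179  163  163  171 | S  24  15  16  37  15  26  55
21.5  169  168  168  167  152   74   79   83  165  170  169  171  175  173 | S  14  12  13  39   9  12  20
22.5  167  166  166  167  161   89   87   94  164  166  168  168  170  168 | S   9  11  11  35  11  11  12
23.5  165  167  168  169  169  149  151  154  170  170  170  168  168  170 | S   9  11  11  12  12  12  12
24.5  167  168  168  168  168  169  170  168  168  168  169  170  168  169 | S  11  11  12  12  11  11   9
25.5  169  168  166  166  168  169  169  170  169  168  166  167  170  169 | S  11  11  11  11  11  11  12
cw angle 0.0086 torque tz -0.031 tcp in nipple mm [-0.6 -2.6 54.2] tilt [ 0.003 -0.007] w 44.1 F [ 0.5  0.1 -0.2] j6 9.3 18.3333
corr tx,ty [ 0.06 -0.26] ax,ay 0.007 0.003
```

```bash
python3 tab.py v2.npz -28 28
```

```text
deg [-28. -24. -20. -16. -12.  -8.  -4.   0.   4.   8.  12.  16.  20.  24.]
15.5  175  177  177  177  176  175  173  174  173  176  161  110  120  117 | S 173 176 181 178 178 188  43
16.5  177  178  177  174  173  172  170  172  173  167  115  123  116  117 | S 179 176 178 182 180  73  29
17.5  178  176  173  171  171  173  173  174  175  148  111  115  113  115 | S 178 181 182 178 189  16  25
18.5  176  173  172  172  175  175  175  177  171  146  155  145  120  113 | S 178 179 181 179 171  12  15
19.5  162  163  164  167  171  176  180  179  148  160  165  168  154  134 | S 156 160 177 183 152  11   7
20.5  164  163  164  163  158  129  154  173  123  163  165  165  162  164 | S 117 117 131 157  41  11   8
21.5  162  160  160  160  160   86   82  102  127  161  163  164  162  161 | S 121 121 123   9  12   9   9
22.5  159  158  158  158  159   83   83   85  136  160  164  162  162  160 | S 125 123 122  68  11  11   9
23.5  155  157  157  153  157   83  103  105  152  164  165  160  160  159 | S 123 122 128  50  12  12  10
24.5  172  173  173  169  166  154  156  157  155  159  164  161  161  159 | S 117 118 121 124  46   9  10
25.5  183  183  185  182  181  176  169  158  153  155  160  158  160  157 | S 120 117 118 122 127  84  26
```

{"method": "servo_tool", "body": {
  "commands": [
    {"jaw": 0,"tx": -0.58,"ty": 0.58,"tz": -0.2,"ax": 0.03,"ay": 0.033,"az": -0.102},
    {"jaw": 0,"tx": -0.58,"ty": 0.58,"tz": -0.2,"ax": 0.03,"ay": 0.033,"az": -0.102},
    {"jaw": 0,"tx": -0.58,"ty": 0.58,"tz": -0.1,"ax": 0.03,"ay": 0.033,"az": -0.102},
    {"jaw": 0,"tx": -0.58,"ty": 0.58,"tz": 0,"ax": 0.03,"ay": 0.033,"az": -0.102},
    {"jaw": 0,"tx": -0.58,"ty": 0.58,"tz": 0,"ax": 0.03,"ay": 0.033,"az": -0.102},
    {"jaw": 0,"tx": -0.58,"ty": 0.58,"tz": 0,"ax": 0.03,"ay": 0.033,"az": -0.102},
    {"jaw": 0,"tx": -0.58,"ty": 0.58,"tz": 0,"ax": 0.03,"ay": 0.033,"az": -0.102},
    {"jaw": 0,"tx": -0.58,"ty": 0.58,"tz": 0,"ax": 0.03,"ay": 0.033,"az": -0.102},
    {"jaw": 0,"tx": -0.58,"ty": 0.58,"tz": 0,"ax": 0.03,"ay": 0.033,"az": -0.102},
    {"jaw": 0,"tx": -0.58,"ty": 0.58,"tz": 0,"ax": 0.03,"ay": 0.033,"az": -0.102},
    {"jaw": 0,"tx": -0.58,"ty": 0.58,"tz": 0,"ax": 0.03,"ay": 0.033,"az": -0.102},
    {"jaw": 0,"tx": -0.58,"ty": 0.58,"tz": 0,"ax": 0.03,"ay": 0.033,"az": -0.102},
    {"jaw": 0,"tx": -0.58,"ty": 0.58,"tz": 0,"ax": 0.03,"ay": 0.033,"az": -0.102},
    {"jaw": 0,"tx": -0.58,"ty": 0.58,"tz": 0.1,"ax": 0.03,"ay": 0.033,"az": -0.102},
    {"jaw": 0,"tx": -0.58,"ty": 0.58,"tz": 0.2,"ax": 0.03,"ay": 0.033,"az": -0.102},
    {"jaw": 0,"tx": -0.58,"ty": 0.58,"tz": 0.2,"ax": 0.03,"ay": 0.033,"az": -0.102},
    {"jaw": 0,"tx": 0,"ty": 0,"tz": 0,"ax": 0,"ay": 0,"az": 0},
    {"jaw": 0,"tx": 0,"ty": 0,"tz": 0,"ax": 0,"ay": 0,"az": 0},
    {"jaw": 0,"tx": 0,"ty": 0,"tz": 0,"ax": 0,"ay": 0,"az": 0}
  ]
}}

```text
time_s: 19.92
tool_pos: [0.5327, -0.1563, 0.2668]
orientation: [[0.091, 0.982, 0.168], [0.75, -0.178, 0.637], [0.655, 0.068, -0.752]]
wrist_force: [-0.2, 0.6, 0.9]
width: 0.0443
```

```bash
python3 look.py -1
```

```text
fit [ 3.48 -0.6  -0.98] mm, ang deg mod90 25.4 cost 0.056 px 923 [278.86132178 246.40520043] [280.68183935 240.53114823]
j [ -40.5    9.9  104.3   36.5   87.3 -130.6] [ 0.53257359 -0.15604295  0.26706009] 19.9667
0 -0.03 (12, [0.18, 0.04, 0.03], [-0.0055, 0.0005, 0.1081]) j6 end -56
0 0.018 (12, [0.18, 0.05, 0.43], [-0.0055, 0.0005, 0.1081]) j6 end -56
1 -0.03 (3, [0.44, 0.54, 0.12], [-0.0159, -0.0131, -0.091]) j6 end -146
1 0.018 (3, [0.4, 0.59, 1.72], [-0.0159, -0.0131, -0.091]) j6 end -146
2 -0.03 (17, [-0.01, 0.14, 0.02], [-0.0004, -0.0042, -0.1084]) j6 end -236
2 0.018 (17, [-0.02, 0.15, 0.3], [-0.0004, -0.0042, -0.1084]) j6 end -236
3 -0.03 (25, [0.1, -0.07, 0.02], [-0.0023, 0.0028, 0.1147]) j6 end 34
3 0.018 (25, [0.1, -0.06, 0.21], [-0.0023, 0.0028, 0.1147]) j6 end 34
```

{"method": "servo_tool", "body": {
  "commands": [
    {"jaw": 0,"tx": 0.18,"ty": 0.04,"tz": -0.05,"ax": -0.0055,"ay": 0,"az": 0.108},
    {"jaw": 0,"tx": 0.18,"ty": 0.04,"tz": -0.05,"ax": -0.0055,"ay": 0,"az": 0.108},
    {"jaw": 0,"tx": 0.18,"ty": 0.04,"tz": 0,"ax": -0.0055,"ay": 0,"az": 0.108},
    {"jaw": 0,"tx": 0.18,"ty": 0.04,"tz": 0,"ax": -0.0055,"ay": 0,"az": 0.108},
    {"jaw": 0,"tx": 0.18,"ty": 0.04,"tz": 0,"ax": -0.0055,"ay": 0,"az": 0.108},
    {"jaw": 0,"tx": 0.18,"ty": 0.04,"tz": 0,"ax": -0.0055,"ay": 0,"az": 0.108},
    {"jaw": 0,"tx": 0.18,"ty": 0.04,"tz": 0,"ax": -0.0055,"ay": 0,"az": 0.108},
    {"jaw": 0,"tx": 0.18,"ty": 0.04,"tz": 0,"ax": -0.0055,"ay": 0,"az": 0.108},
    {"jaw": 0,"tx": 0.18,"ty": 0.04,"tz": 0,"ax": -0.0055,"ay": 0,"az": 0.108},
    {"jaw": 0,"tx": 0.18,"ty": 0.04,"tz": 0,"ax": -0.0055,"ay": 0,"az": 0.108},
    {"jaw": 0,"tx": 0.18,"ty": 0.04,"tz": 0,"ax": -0.0055,"ay": 0,"az": 0.108},
    {"jaw": 0,"tx": 0.18,"ty": 0.04,"tz": 0,"ax": -0.0055,"ay": 0,"az": 0.1},
    {"jaw": 0,"tx": 0,"ty": 0,"tz": 0,"ax": 0,"ay": 0,"az": 0},
    {"jaw": 0,"tx": 0,"ty": 0,"tz": 0,"ax": 0,"ay": 0,"az": 0},
    {"jaw": 0,"tx": 0,"ty": 0,"tz": 0,"ax": 0,"ay": 0,"az": 0}
  ]
}}

```text
time_s: 21.22
tool_pos: [0.545, -0.138, 0.2914]
orientation: [[0.968, 0.115, 0.223], [-0.038, -0.811, 0.583], [0.247, -0.573, -0.781]]
wrist_force: [0.4, -0.7, -0.0]
width: 0.0442
```

```bash
cp v3.npz v3a.npz; python3 tab.py v3a.npz -28 28|grep -E "deg|^2[0-3]"; python3 look.py -1|grep -v "^[123]"
```

```text
deg [-28. -24. -20. -16. -12.  -8.  -4.   0.   4.   8.  12.  16.  20.  24.]
20.5   75   91   91  122  144  183  193  162  106  182  177  176  173  159 | S  48  87 161 200   7   9  24
21.5   66   63   63   61   66   92  149  107  116  177  179  178  170  156 | S  15   8  19 142  22  11  26
22.5   70   68   71   68   67   77   84  103  159  186  177  174  168  150 | S  25  29  23  33 114  66  30
23.5   73   71   72   70   70   72   66  124  190  186  181  172  173  163 | S  31  28  29  12 118 127  88
fit [ 3.54  0.18 -0.84] mm, ang deg mod90 27.9 cost 0.045 px 907 [257.17750827 241.25578831] [252.34481612 238.86949952]
j [-38.1   5.5 105.5  36.8  83.8 -49.6] [ 0.54496866 -0.13802002  0.29145649] 21.2667
0 -0.03 (1, [0.06, 1.53, 0.95], [0.0233, -0.0026, -0.0949]) j6 end -55
0 0.018 (2, [0.01, 0.73, 2.87], [0.0116, -0.0013, -0.0474]) j6 end -55
```

{"method": "servo_tool", "body": {
  "commands": [
    {"jaw": 0,"tx": 0.03,"ty": 0.76,"tz": 0.4,"ax": 0.012,"ay": -0.001,"az": -0.047},
    {"jaw": 0,"tx": 0.03,"ty": 0.76,"tz": 0.4,"ax": 0.012,"ay": -0.001,"az": -0.047},
    {"jaw": 0,"tx": 0,"ty": 0,"tz": 0,"ax": 0,"ay": 0,"az": 0}
  ]
}}

```text
time_s: 21.52
tool_pos: [0.5494, -0.1453, 0.2777]
orientation: [[0.951, 0.22, 0.218], [0.047, -0.797, 0.602], [0.306, -0.562, -0.768]]
wrist_force: [0.7, 0.0, -1.1]
width: 0.0438
```

```bash
python3 t.py 3; python3 s.py 3 0 -.03 .018
```

```text
cw angle -0.4967 torque tz -0.044 tcp in nipple mm [ 0.   1.2 32. ] tilt [-0.002 -0.   ] w 43.8 F [ 0.7  0.  -1.1] j6 -57.2 21.5167
corr tx,ty [-0.06  0.1 ] ax,ay 0.0 -0.002
-0.03 (1, [-0.06, 0.1, 0.2], [0.0001, -0.0016, 0.0095])
0.018 (2, [-0.03, 0.05, 2.5], [0.0, -0.0008, 0.0047])
21.5167 tz -0.044 j6 -57.221334884606826 w 0.04377701770324612 [ 0.7  0.  -1.1]
```

{"method": "servo_tool", "body": {
  "commands": [
    {"jaw": 0,"tx": -0.06,"ty": 0.1,"tz": 0.7,"ax": 0,"ay": -0.002,"az": 0.009},
    {"jaw": 0,"tx": 0,"ty": 0,"tz": 1.5,"ax": 0,"ay": 0,"az": 0},
    {"jaw": 0,"tx": 0,"ty": 0,"tz": 1.0,"ax": 0,"ay": 0,"az": 0},
    {"jaw": -0.2,"tx": 0,"ty": 0,"tz": 0,"ax": 0,"ay": 0,"az": 0}
  ]
}}

```text
time_s: 21.85
tool_pos: [0.5562, -0.1262, 0.2513]
orientation: [[0.954, 0.207, 0.217], [0.036, -0.798, 0.601], [0.297, -0.565, -0.769]]
wrist_force: [-0.1, -0.9, 0.1]
width: 0.0396
```

```bash
python3 t.py 3
```

```text
cw angle -0.4831 torque tz -0.06 tcp in nipple mm [-0.  -0.1 -1.2] tilt [-0.    -0.001] w 39.6 F [-0.1 -0.9  0.1] j6 -56.8 21.85
corr tx,ty [ 0.01 -0.01] ax,ay 0.001 -0.0
```

{"method": "servo_tool", "body": {
  "commands": [
    {"jaw": -0.2,"tx": 0,"ty": 0,"tz": 1.0,"ax": 0,"ay": 0,"az": 0},
    {"jaw": -0.4,"tx": 0,"ty": 0,"tz": 0.4,"ax": 0,"ay": 0,"az": 0},
    {"jaw": -0.4,"tx": 0,"ty": 0,"tz": 0,"ax": 0,"ay": 0,"az": 0}
  ]
}}

```text
time_s: 22.1
tool_pos: [0.5593, -0.1163, 0.2399]
orientation: [[0.954, 0.207, 0.216], [0.037, -0.798, 0.601], [0.297, -0.566, -0.769]]
wrist_force: [0.8, 0.4, 0.2]
width: 0.0263
```

```bash
python3 t.py 3
```

```text
cw angle -0.4828 torque tz -0.059 tcp in nipple mm [ -0.4   0.5 -16.7] tilt [ 0.    -0.001] w 26.3 F [0.8 0.4 0.2] j6 -56.8 22.1
corr tx,ty [0.01 0.06] ax,ay 0.001 0.0
```

{"method": "servo_tool", "body": {
  "commands": [
    {"jaw": -1,"tx": 0,"ty": 0,"tz": 0,"ax": 0,"ay": 0,"az": 0},
    {"jaw": -1,"tx": 0,"ty": 0,"tz": 0,"ax": 0,"ay": 0,"az": 0},
    {"jaw": -1,"tx": 0,"ty": 0,"tz": 0,"ax": 0,"ay": 0,"az": 0},
    {"jaw": -1,"tx": 0,"ty": 0,"tz": 0,"ax": 0,"ay": 0,"az": 0}
  ]
}}

```text
time_s: 22.43
tool_pos: [0.558, -0.116, 0.2394]
orientation: [[0.955, 0.206, 0.213], [0.038, -0.798, 0.601], [0.294, -0.566, -0.77]]
wrist_force: [1.0, 1.2, -1.6]
width: 0.0159
```

```bash
python3 t.py 3
```

```text
cw angle -0.4826 torque tz -0.025 tcp in nipple mm [ -1.7   0.1 -16.9] tilt [ 0.003 -0.001] w 15.9 F [ 1.   1.2 -1.6] j6 -56.8 22.4333
corr tx,ty [0.14 0.09] ax,ay 0.001 0.003
```

{"method": "servo_tool", "body": {
  "commands": [
    {"jaw": -1,"tx": 0,"ty": 0,"tz": 0,"ax": 0,"ay": 0,"az": 0.05},
    {"jaw": -1,"tx": 0,"ty": 0,"tz": 0,"ax": 0,"ay": 0,"az": 0.05},
    {"jaw": -1,"tx": 0,"ty": 0,"tz": 0,"ax": 0,"ay": 0,"az": 0.05}
  ]
}}

```text
time_s: 22.68
tool_pos: [0.5583, -0.116, 0.2395]
orientation: [[0.975, 0.056, 0.214], [-0.086, -0.794, 0.602], [0.204, -0.605, -0.77]]
wrist_force: [0.5, 0.9, -1.3]
width: 0.0158
```

```bash
python3 t.py 3|cut -c1-140|head -1
```

```text
cw angle -0.327 torque tz -0.029 tcp in nipple mm [ -1.5   0.2 -16.9] tilt [ 0.002 -0.001] w 15.8 F [ 0.5  0.9 -1.3] j6 -47.9 22.6833
```

{"method": "servo_tool", "body": {
  "commands": [
    {"jaw": -1,"tx": 0,"ty": 0,"tz": 0,"ax": 0,"ay": 0,"az": 0.06}
  ]
}}

```text
time_s: 22.77
tool_pos: [0.5583, -0.116, 0.2395]
orientation: [[0.977, -0.005, 0.214], [-0.136, -0.787, 0.602], [0.166, -0.617, -0.769]]
wrist_force: [-0.1, 0.7, -1.8]
width: 0.0156
```

```bash
python3 t.py 3|cut -c1-90|head -1
```

```text
cw angle -0.2642 torque tz -0.082 tcp in nipple mm [ -1.4   0.2 -16.9] tilt [ 0.002 -0.001
```

{"method": "servo_tool", "body": {
  "commands": [
    {"jaw": -1,"tx": 0,"ty": 0,"tz": 0,"ax": 0,"ay": 0,"az": 0.06}
  ]
}}

```text
time_s: 22.85
tool_pos: [0.5584, -0.116, 0.2395]
orientation: [[0.974, -0.067, 0.215], [-0.186, -0.777, 0.602], [0.127, -0.626, -0.769]]
wrist_force: [-0.3, 0.2, -1.1]
width: 0.0156
```

```bash
python3 t.py 3|cut -c1-90|head -1
```

```text
cw angle -0.2012 torque tz -0.108 tcp in nipple mm [ -1.3   0.2 -16.9] tilt [ 0.002 -0.001
```

{"method": "servo_tool", "body": {
  "commands": [
    {"jaw": -1,"tx": 0,"ty": 0,"tz": 0,"ax": 0,"ay": 0,"az": 0.06}
  ]
}}

```text
time_s: 22.93
tool_pos: [0.5584, -0.1161, 0.2395]
orientation: [[0.968, -0.128, 0.215], [-0.234, -0.764, 0.602], [0.087, -0.633, -0.769]]
wrist_force: [-0.1, 0.9, -1.9]
width: 0.0158
```

```bash
python3 t.py 3|cut -c1-90|head -1
```

```text
cw angle -0.1381 torque tz -0.194 tcp in nipple mm [ -1.3   0.2 -16.9] tilt [ 0.002 -0.001
```

{"method": "servo_tool", "body": {
  "commands": [
    {"jaw": -1,"tx": 0,"ty": 0,"tz": 0,"ax": 0,"ay": 0,"az": 0.06}
  ]
}}

```text
time_s: 23.02
tool_pos: [0.5585, -0.1161, 0.2395]
orientation: [[0.958, -0.188, 0.215], [-0.282, -0.747, 0.602], [0.047, -0.637, -0.769]]
wrist_force: [0.9, 1.8, -1.9]
width: 0.0154
```

```bash
python3 t.py 3|cut -c1-90|head -1
```

```text
cw angle -0.0757 torque tz -0.359 tcp in nipple mm [ -1.2   0.3 -16.9] tilt [ 0.001 -0.001
```

{"method": "servo_tool", "body": {
  "commands": [
    {"jaw": -1,"tx": 0,"ty": 0,"tz": 0,"ax": 0,"ay": 0,"az": 0.06}
  ]
}}

```text
time_s: 23.1
tool_pos: [0.5586, -0.1161, 0.2395]
orientation: [[0.945, -0.248, 0.215], [-0.328, -0.728, 0.602], [0.007, -0.639, -0.769]]
wrist_force: [-0.4, 0.9, -1.5]
width: 0.0157
```

```bash
python3 t.py 3|cut -c1-90|head -1
```

```text
cw angle -0.0133 torque tz -0.294 tcp in nipple mm [ -1.1   0.3 -16.9] tilt [ 0.001 -0.001
```

{"method": "servo_tool", "body": {
  "commands": [
    {"jaw": -1,"tx": 0,"ty": 0,"tz": 0,"ax": 0,"ay": 0,"az": 0.06}
  ]
}}

```text
time_s: 23.18
tool_pos: [0.5587, -0.1161, 0.2395]
orientation: [[0.928, -0.306, 0.215], [-0.372, -0.707, 0.602], [-0.032, -0.638, -0.769]]
wrist_force: [0.1, 0.6, -2.6]
width: 0.0157
```

```bash
python3 t.py 3
```

```text
cw angle 0.0491 torque tz -0.371 tcp in nipple mm [ -1.    0.3 -16.9] tilt [ 0.001 -0.001] w 15.7 F [ 0.1  0.6 -2.6] j6 -26.4 23.1833
corr tx,ty [0.1  0.02] ax,ay 0.001 0.001
```

{"method": "servo_tool", "body": {
  "commands": [
    {"jaw": -1,"tx": 0,"ty": 0,"tz": 0,"ax": 0,"ay": 0,"az": 0.08},
    {"jaw": -1,"tx": 0,"ty": 0,"tz": 0,"ax": 0,"ay": 0,"az": 0.08},
    {"jaw": -1,"tx": 0,"ty": 0,"tz": 0,"ax": 0,"ay": 0,"az": 0.08},
    {"jaw": -1,"tx": 0,"ty": 0,"tz": 0,"ax": 0,"ay": 0,"az": 0.08},
    {"jaw": -1,"tx": 0,"ty": 0,"tz": 0,"ax": 0,"ay": 0,"az": 0.08},
    {"jaw": -1,"tx": 0,"ty": 0,"tz": 0,"ax": 0,"ay": 0,"az": 0.08},
    {"jaw": -1,"tx": 0,"ty": 0,"tz": 0,"ax": 0,"ay": 0,"az": 0.08},
    {"jaw": -1,"tx": 0,"ty": 0,"tz": 0,"ax": 0,"ay": 0,"az": 0.08},
    {"jaw": -1,"tx": 0,"ty": 0,"tz": 0,"ax": 0,"ay": 0,"az": 0.08},
    {"jaw": -1,"tx": 0,"ty": 0,"tz": 0,"ax": 0,"ay": 0,"az": 0.08},
    {"jaw": -1,"tx": 0,"ty": 0,"tz": 0,"ax": 0,"ay": 0,"az": 0.08},
    {"jaw": -1,"tx": 0,"ty": 0,"tz": 0,"ax": 0,"ay": 0,"az": 0.08},
    {"jaw": -1,"tx": 0,"ty": 0,"tz": 0,"ax": 0,"ay": 0,"az": 0.08},
    {"jaw": -1,"tx": 0,"ty": 0,"tz": 0,"ax": 0,"ay": 0,"az": 0.08},
    {"jaw": -1,"tx": 0,"ty": 0,"tz": 0,"ax": 0,"ay": 0,"az": 0.08},
    {"jaw": -1,"tx": 0,"ty": 0,"tz": 0,"ax": 0,"ay": 0,"az": 0.08}
  ]
}}

```text
time_s: 24.52
tool_pos: [0.5603, -0.1179, 0.2386]
orientation: [[-0.081, -0.973, 0.215], [-0.776, 0.197, 0.599], [-0.626, -0.119, -0.771]]
wrist_force: [0.1, 0.4, -2.0]
width: 0.0158
```

```bash
python3 t.py 3
```

```text
cw angle 1.3834 torque tz -0.292 tcp in nipple mm [  1.1  -1.2 -16.9] tilt [-0.004 -0.001] w 15.8 F [ 0.1  0.4 -2. ] j6 50.1 24.5167
corr tx,ty [-0.14  0.08] ax,ay 0.001 -0.004
```

{"method": "servo_tool", "body": {
  "commands": [
    {"jaw": -1,"tx": 0,"ty": 0,"tz": 0,"ax": 0,"ay": 0,"az": 0.05},
    {"jaw": -1,"tx": 0,"ty": 0,"tz": 0,"ax": 0,"ay": 0,"az": 0.05},
    {"jaw": -1,"tx": 0,"ty": 0,"tz": 0,"ax": 0,"ay": 0,"az": 0}
  ]
}}

```text
time_s: 24.77
tool_pos: [0.5603, -0.1182, 0.2384]
orientation: [[-0.184, -0.959, 0.215], [-0.751, 0.278, 0.599], [-0.635, -0.051, -0.771]]
wrist_force: [-0.1, 1.4, -1.2]
width: 0.016
```

```bash
python3 t.py 3
```

```text
cw angle 1.49 torque tz -0.226 tcp in nipple mm [  1.2  -1.5 -16.9] tilt [-0.004 -0.   ] w 16.0 F [-0.1  1.4 -1.2] j6 56.2 24.7667
corr tx,ty [-0.16  0.11] ax,ay 0.0 -0.004
```

{"method": "servo_tool", "body": {
  "commands": [
    {"jaw": 0,"tx": 0,"ty": 0,"tz": 0,"ax": 0,"ay": 0,"az": 0},
    {"jaw": 0,"tx": 0,"ty": 0,"tz": 0,"ax": 0,"ay": 0,"az": 0},
    {"jaw": 0,"tx": 0,"ty": 0,"tz": -2.0,"ax": 0,"ay": 0,"az": 0},
    {"jaw": 0,"tx": 0,"ty": 0,"tz": -2.5,"ax": 0,"ay": 0,"az": 0},
    {"jaw": 0,"tx": 0,"ty": 0,"tz": -2.5,"ax": 0,"ay": 0,"az": 0},
    {"jaw": 0,"tx": 0,"ty": 0,"tz": 0,"ax": 0,"ay": 0,"az": 0},
    {"jaw": 0,"tx": 0,"ty": 0,"tz": 0,"ax": 0,"ay": 0,"az": 0},
    {"jaw": 0,"tx": 0,"ty": 0,"tz": 0,"ax": 0,"ay": 0,"az": 0}
  ]
}}

```text
time_s: 25.43
tool_pos: [0.5463, -0.1618, 0.2953]
orientation: [[-0.176, -0.959, 0.22], [-0.752, 0.275, 0.599], [-0.635, -0.06, -0.77]]
wrist_force: [0.0, 0.2, 0.6]
width: 0.0441
```

```bash
python3 - <<'E'
from h import *
e,F,a,ci,im=fit(-1)
np.savez("v3b.npz",e=e,F=F,a=a,im=im,R=ci["R"],t=ci["t"]); overlay(e,F,a,ci,im,"pics/w8.png")
S=viewer.snapshot("scene");cv2.imwrite("pics/s2.png",cv2.resize(S[90:330,100:420],(800,600),interpolation=2))
E
python3 tab.py v3b.npz 64 120;python3 t.py 3
```

```text
fit [ 4.21 -0.65 -1.  ] mm, ang deg mod90 14.2 cost 0.061 px 723 [260.42461964 216.31673582] [259.2038144  221.05093556]
deg [ 64.  68.  72.  76.  80.  84.  88.  92.  96. 100. 104. 108. 112. 116.]
15.5  177  176  179  178   32   86   87   84   90  153  181  177  177  178 | S  14  16  16  15   8  17  16
16.5  176  175  175  180   28   85   84   82   87  157  176  175  176  177 | S  14  15  36   9   9  14  16
17.5  174  175  178  186   36   82   85   84   99  178  181  177  176  176 | S  16  13  14   9  10  17  17
18.5  177  180  181  186   55   80   85   83  109  190  182  182  180  177 | S  16  17  19  12   9  17  14
19.5  180  179  179  183   66   79   86   80  118  183  178  180  182  181 | S  16  17  12   9  13  17  15
20.5  178  175  176  177   94   77   86   82  126  176  177  176  178  181 | S  16  16  14  12  12  17  16
21.5  175  173  166  162  109   68   77   78  129  162  164  172  174  177 | S  16  15  19   7  18  16  15
22.5  169  160  156  159  153  136  135  143  147  156  157  160  168  174 | S  18  16  17  17  17  18  15
23.5  155  155  155  158  159  160  159  163  160  158  157  155  158  164 | S  20  18  16  18  16  16  18
24.5  156  156  158  159  160  159  159  158  159  159  160  159  157  159 | S  18  18  18  14  16  18  16
25.5  158  160  159  157  157  157  156  156  157  157  159  159  159  171 | S  18  18  18  18  16  18  13
cw angle 1.4834 torque tz 0.004 tcp in nipple mm [ 2.  -0.5 55.1] tilt [-0.002  0.002] w 43.6 F [ 0.5 -0.2  0.7] j6 56.4 25.5333
corr tx,ty [-0.07  0.19] ax,ay -0.002 -0.002
```

View pics/w8.png

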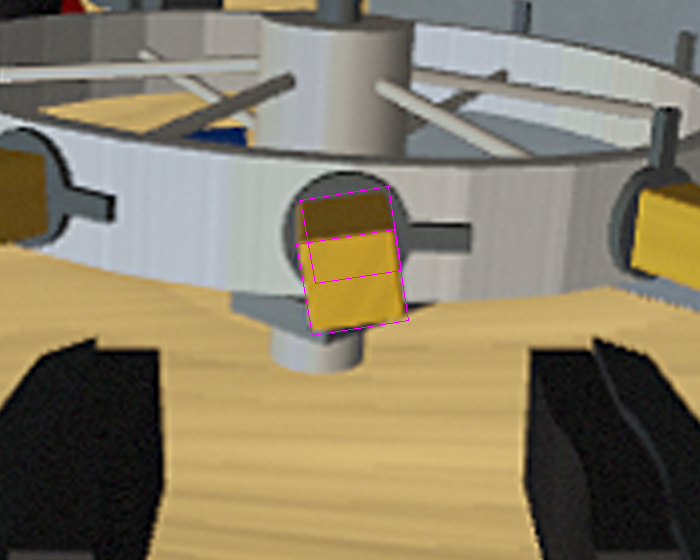

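```bash
python3 -c "
from rig import order;print(order.finish_job())"
```

```text
the job is handed in; nothing more can be done
None
```

I tightened all three loose nipples in the order left, top, right, starting from the black dial gauge at the stand's +y side, and handed the job in at about 25.5 s of the 67 s. Each was turned clockwise until it bit and the washer started to move, then about a quarter turn more. The gripper finished open, about 55 mm clear of the wheel.

| Nipple | Washer turn from torque and tool angle | Washer turn from the tab in the picture |
|---|---|---|
| left | 90.8° | 88.1° |
| top | 89.9° | 87.7° |
| right | 90.2° | about 88° |

- **Disagreement:** the two methods differ by about 2–3°. Most of this looks like camera bias, because the untouched top tab read about -2.7° where it should have read 0°. I measured that bias only on the top nipple. Taking both methods together, I put each washer within about 2° of 90°.
- **Left nipple, first grip too deep:** the jaws stopped at about 21 mm, apparently on the washer. A pull of a few millimetres did not free them (about 5 N). I opened them, rose a little and gripped again, and the washer had not been turned.
- **Left nipple, second grip:** it was short after the first go, so I gripped again and added about 0.06 rad.
- **Forces and wheel:** the wrist forces I read stayed below about 6 N. The nipples' fitted positions stayed within about 2 mm, with no sign that the wheel turned.
- **Not checked:** I took a final scene picture but did not view it, so I did not confirm that the other things on the bench stayed put. The arm stayed above the wheel while working, and no reading suggested it touched anything else.

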